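# Change the torch cartridges

### The arm

A 7-joint arm with a two-finger parallel gripper is mounted at the origin on the work surface. World frame = base frame: x ahead of the robot, y to its left, z up, the work surface at z = 0. Lengths are in m, angles in rad, forces in N, time in s.
With the tool pointing down it reaches from about 0.4 to 0.875 m from the base axis. Payload 19.3 kg.
Tool frame: the origin (TCP) lies on the centre line of the jaws, within the pads' length; the fingertips stand 8 mm ahead of it and the grasp point (between the pads) lies 11 mm behind it (bot.tip_extent is the distance from the TCP to the fingertips, in m); x points along the fingers, y is the direction in which the jaws open and shut, and the axes are right-handed (so a half turn about x gives the same grasp; the last joint's range is limited). The gripper opens to 85 mm and grips with 20 to 120 N. Pads are 22 mm wide; open, the fingers measure 114 mm over their backs; the gripper's body (76 mm by 85 mm) begins 54 mm behind the grasp point. The pads swing forward as they close: fully open they stand 13 mm farther back than shut.
Start: joints at [1.272, 0.521, -0.036, 1.599, 0.021, 1.021, -0.113], TCP at [0.142, -0.609, 0.239] pointing down, gripper open.
Joint ranges: [-2.91, 2.91], [-0.3, 2.13], [-1.5, 1.42], [0.17, 2.43], [-1.26, 4.41], [0.16, 1.93], [-2.52, 2.52]. Speed limits (rad/s): [1.89, 1.89, 2.39, 2.39, 3.01, 3.01, 3.01].

### API

Orientations are given as [roll, pitch, yaw] about the fixed x, y, z axes, in that order (R = Rz(yaw) Ry(pitch) Rx(roll)).
In Python, from workcell import sensors, imaging, order, bot gives the robot as it stands.
- The arm moves only by the tool arm_command, never from a script. Its argument "commands" is a list of rows, each an object of numbers: "dx", "dy", "dz": the shift along the tool's x, y, z in cm; "twist": the turn about the tool's x in rad. A call has 1 to 12 rows; each row is the pose to reach, as a shift and turn from the pose measured when the call began, along the tool's axes at that moment; what a row does not reach only later rows make up. A row lasts 1/12 s, in which the tool goes at most 41.7 mm and 7.16 degrees, less where a joint would pass 70% of its speed; a pose out of reach is approached as far as the arm can. A call with a gripper value outside its range is refused whole. "grip" is the closure, from -1 (fully open) to 1 (shut), set as the call begins (left out, the last holds). The fingers move at their own pace and stop on an object; "squeeze" is the grip in N (left out, the last holds). Time passes only in rows, so rows that repeat a pose let the fingers close. It gives the time, the measured TCP pose, the force and the opening at its end, in the units of the state.
- sensors.observe(): the state, without advancing time (a new reading comes with each control period).
- imaging.grab_frame(name): name is "side" or "top" or "wrist"; returns the picture (400x640x3 uint8, red, green, blue); there is no depth.
- imaging.camera_info(name): a dict with "fx", "fy", "cx", "cy" (pixels), "origin" and "attitude" of the camera in the world. Camera axes: x right, y down, z forward; pixel columns grow to the right and rows downward; lengths in m; the calibration is good to about 2 mm. A picture is of the moment at which its call begins: read the wrist's pose just before it. camera_info takes no time and is no camera call; for the wrist camera it gives the pose at the moment of the call.
- order.job_done(): hands the job in, once; it reports no verdict.
The state is a dict: "clock": time; "qpos": joint angles; "qd": joint speeds; "joint_efforts": joint torques, N m; "position": TCP position; "tool_rot": TCP orientation; "force": force on the tool from outside, world axes, zero at the start; "moment": the same for the moment, N m; "grip_width": finger opening in m.
Only numpy, scipy, OpenCV 4.12 (cv2) and the standard library are available. Lean on these libraries where they do the work, as an engineer would, in place of code of your own. Each camera call takes 0.05 s, during which the arm holds its last target.

### The job

Change the gas cartridges for the bench torch: first swing the valve lever shut, hard against its stop, then press the bleed button fully down to vent the line. With the valve still shut, lift each cartridge to feel whether it is full or empty, and stand every full one upright on the floor of the metal feed tray and every empty one upright on the floor of the wooden return tray. When all are in place set the valve lever to half open (45 degrees, midway between its stops), leave the button up, and leave the other things on the bench where they are.

Things in the scene. Friction and masses are not known exactly. Their poses are not given: they have to be found in the camera images.
- station: fixed shut-off station: base plate 240 x 100 mm, 12 mm thick, brass pipe along its x axis (top at 53 mm) and a small gauge, 50 mm wide, at its (x -35, y +85) mm, its top 74 mm high. Origin: centre of its underside on the table. Its lever swings in the quarter between its -y (shut) and its +x (fully open)
- valve (a joint): ball-valve lever angle about the upright stem: 0 = shut, against its stop, lever across the pipe, pointing to the station's -y; 1.571 = fully open against the other stop, lever along the pipe to the station's +x (anticlockwise seen from above). White ribs under it mark shut, half (0.785) and full. It stays where it is left; light friction, some 0.12 N m
- stem (a point): point on the lever's axis of rotation, at the height of the lever's middle (103 mm above the table); axes are the station's
- lever_end (a point): middle of the lever's black grip, 95 mm out from the stem's axis; the grip is 20 mm wide and 22 mm high (92 to 114 mm above the table) and reaches from 60 to 125 mm from the axis. Its -y axis points outwards along the lever. Free space below the grip for 25 mm at least
- bleed (a joint): bleed push button's travel in m: 0 = up, 0.007 = fully down; springs back; fully down takes 5 N
- bleed_top (a point): middle of the top of the steel bleed button (30 mm across) on the station's pipe, at its x -82 mm; pressed straight down
- feed_tray: shallow square aluminium tray, 185 x 185 mm, fixed; floor 4 mm thick, rim 4 mm wide and 12 mm high. Origin: centre of its underside, x and y along its sides. Takes the full cartridges
- return_tray: shallow square wooden tray, 195 x 195 mm, with a wooden grip block 22 mm high in the middle of its two y sides, fixed; floor 8 mm thick, rim 8 mm wide and 14 mm high. Origin as for the other. Takes the empty cartridges
- cart_1: squat steel gas cartridge, 70 mm across, its body and shoulder 60 mm high, with a straight grey collar on top, 28 mm across, from 60 to 100 mm high; stands upright at the start. Origin: centre of its underside, z up its axis. It is either full (about 0.63 to 0.81 kg) or empty (about 0.23 to 0.29 kg); nothing outside shows which. None if absent
- cart_2: squat steel gas cartridge, 70 mm across, its body and shoulder 60 mm high, with a straight grey collar on top, 28 mm across, from 60 to 100 mm high; stands upright at the start. Origin: centre of its underside, z up its axis. It is either full (about 0.63 to 0.81 kg) or empty (about 0.23 to 0.29 kg); nothing outside shows which. None if absent
- cart_3: squat steel gas cartridge, 70 mm across, its body and shoulder 60 mm high, with a straight grey collar on top, 28 mm across, from 60 to 100 mm high; stands upright at the start. Origin: centre of its underside, z up its axis. It is either full (about 0.63 to 0.81 kg) or empty (about 0.23 to 0.29 kg); nothing outside shows which. None if absent
- cart_4: squat steel gas cartridge, 70 mm across, its body and shoulder 60 mm high, with a straight grey collar on top, 28 mm across, from 60 to 100 mm high; stands upright at the start. Origin: centre of its underside, z up its axis. It is either full (about 0.63 to 0.81 kg) or empty (about 0.23 to 0.29 kg); nothing outside shows which. None if absent
- cart_5: squat steel gas cartridge, 70 mm across, its body and shoulder 60 mm high, with a straight grey collar on top, 28 mm across, from 60 to 100 mm high; stands upright at the start. Origin: centre of its underside, z up its axis. It is either full (about 0.63 to 0.81 kg) or empty (about 0.23 to 0.29 kg); nothing outside shows which. None if absent
- cart_6: squat steel gas cartridge, 70 mm across, its body and shoulder 60 mm high, with a straight grey collar on top, 28 mm across, from 60 to 100 mm high; stands upright at the start. Origin: centre of its underside, z up its axis. It is either full (about 0.63 to 0.81 kg) or empty (about 0.23 to 0.29 kg); nothing outside shows which. None if absent
- wax_puck: bystander: cork-brown puck, 52 mm across, 24 mm high; origin on its underside
- steel_puck: bystander: dark steel puck, 48 mm across, 20 mm high; origin on its underside
- wood_block: bystander: wooden cup-shaped shaping block on a handle, 80 mm across, 50 mm high; origin on its underside
- paddle: bystander: flat black paddle with a wooden handle, 18 mm high; origin on its underside
- jacks: bystander: pair of steel jacks lying flat, 230 mm long, 12 mm high; origin on its underside
- tumbler: bystander: green glass tumbler, 72 mm across, 90 mm high; origin on its underside
- bowl: bystander: amber glass bowl, 110 mm across, 50 mm high; origin on its underside
- brush: bystander: hand brush lying flat; origin on its underside
Mind the look-alikes: they are no part of the job. Leave any pink or red look-alike of the cart_2 alone. Leave any red look-alike of the cart_4 alone.

How it is judged:
On the way, in this order (a step that is already met when the one before it is completed fails the run):
1. the valve lever is shut against its stop (value of joint valve below 0.05 rad), for 0.2 s.
2. with the valve shut, the bleed button is pressed fully down (value of joint valve below 0.05 rad and value of joint bleed above 0.0055 m), for 0.05 s.
3. with the valve shut, all full cartridges stand in the feed tray and all empty ones in the return tray, released (value of joint valve below 0.05 rad and ((x of cart_1 in the frame of feed_tray between -0.065 and 0.065 m and y of cart_1 in the frame of feed_tray between -0.065 and 0.065 m and z of cart_1 in the frame of feed_tray below 0.014 m and angle between cart_1's own z axis and vertical below 0.15 rad and linear speed of cart_1 below 0.03 m/s and contact force between feed_tray and cart_1 above 4.5 N) or (x of cart_1 in the frame of return_tray between -0.065 and 0.065 m and y of cart_1 in the frame of return_tray between -0.065 and 0.065 m and z of cart_1 in the frame of return_tray below 0.014 m and angle between cart_1's own z axis and vertical below 0.15 rad and linear speed of cart_1 below 0.03 m/s and contact force between return_tray and cart_1 below 4.5 N)) and ((x of cart_2 in the frame of feed_tray between -0.065 and 0.065 m and y of cart_2 in the frame of feed_tray between -0.065 and 0.065 m and z of cart_2 in the frame of feed_tray below 0.014 m and angle between cart_2's own z axis and vertical below 0.15 rad and linear speed of cart_2 below 0.03 m/s and contact force between feed_tray and cart_2 above 4.5 N) or (x of cart_2 in the frame of return_tray between -0.065 and 0.065 m and y of cart_2 in the frame of return_tray between -0.065 and 0.065 m and z of cart_2 in the frame of return_tray below 0.014 m and angle between cart_2's own z axis and vertical below 0.15 rad and linear speed of cart_2 below 0.03 m/s and contact force between return_tray and cart_2 below 4.5 N)) and ((x of cart_3 in the frame of feed_tray between -0.065 and 0.065 m and y of cart_3 in the frame of feed_tray between -0.065 and 0.065 m and z of cart_3 in the frame of feed_tray below 0.014 m and angle between cart_3's own z axis and vertical below 0.15 rad and linear speed of cart_3 below 0.03 m/s and contact force between feed_tray and cart_3 above 4.5 N) or (x of cart_3 in the frame of return_tray between -0.065 and 0.065 m and y of cart_3 in the frame of return_tray between -0.065 and 0.065 m and z of cart_3 in the frame of return_tray below 0.014 m and angle between cart_3's own z axis and vertical below 0.15 rad and linear speed of cart_3 below 0.03 m/s and contact force between return_tray and cart_3 below 4.5 N)) and ((x of cart_4 in the frame of feed_tray between -0.065 and 0.065 m and y of cart_4 in the frame of feed_tray between -0.065 and 0.065 m and z of cart_4 in the frame of feed_tray below 0.014 m and angle between cart_4's own z axis and vertical below 0.15 rad and linear speed of cart_4 below 0.03 m/s and contact force between feed_tray and cart_4 above 4.5 N) or (x of cart_4 in the frame of return_tray between -0.065 and 0.065 m and y of cart_4 in the frame of return_tray between -0.065 and 0.065 m and z of cart_4 in the frame of return_tray below 0.014 m and angle between cart_4's own z axis and vertical below 0.15 rad and linear speed of cart_4 below 0.03 m/s and contact force between return_tray and cart_4 below 4.5 N)) and ((x of cart_5 in the frame of feed_tray between -0.065 and 0.065 m and y of cart_5 in the frame of feed_tray between -0.065 and 0.065 m and z of cart_5 in the frame of feed_tray below 0.014 m and angle between cart_5's own z axis and vertical below 0.15 rad and linear speed of cart_5 below 0.03 m/s and contact force between feed_tray and cart_5 above 4.5 N) or (x of cart_5 in the frame of return_tray between -0.065 and 0.065 m and y of cart_5 in the frame of return_tray between -0.065 and 0.065 m and z of cart_5 in the frame of return_tray below 0.014 m and angle between cart_5's own z axis and vertical below 0.15 rad and linear speed of cart_5 below 0.03 m/s and contact force between return_tray and cart_5 below 4.5 N)) and ((x of cart_6 in the frame of feed_tray between -0.065 and 0.065 m and y of cart_6 in the frame of feed_tray between -0.065 and 0.065 m and z of cart_6 in the frame of feed_tray below 0.014 m and angle between cart_6's own z axis and vertical below 0.15 rad and linear speed of cart_6 below 0.03 m/s and contact force between feed_tray and cart_6 above 4.5 N) or (x of cart_6 in the frame of return_tray between -0.065 and 0.065 m and y of cart_6 in the frame of return_tray between -0.065 and 0.065 m and z of cart_6 in the frame of return_tray below 0.014 m and angle between cart_6's own z axis and vertical below 0.15 rad and linear speed of cart_6 below 0.03 m/s and contact force between return_tray and cart_6 below 4.5 N)) and contact force between the fingers and cart_1 below 0.3 N and contact force between the fingers and cart_2 below 0.3 N and contact force between the fingers and cart_3 below 0.3 N and contact force between the fingers and cart_4 below 0.3 N and contact force between the fingers and cart_5 below 0.3 N and contact force between the fingers and cart_6 below 0.3 N), for 0.2 s.
4. the valve lever is set to half open (value of joint valve between 0.675 and 0.895 rad and velocity of joint valve between -0.05 and 0.05 rad/s), for 0.2 s.
At the end, for the whole second after the job is handed in: Each cartridge present stands upright (within 0.15 rad), at rest and released, on the floor of its tray: feed tray if it weighs over 4.5 N, else return tray (centre within 65 mm of the tray's along each side). Lever within 0.11 rad of half open (0.785 rad), bleed button up (all of step 4 and ((x of cart_1 in the frame of feed_tray between -0.065 and 0.065 m and y of cart_1 in the frame of feed_tray between -0.065 and 0.065 m and z of cart_1 in the frame of feed_tray below 0.014 m and angle between cart_1's own z axis and vertical below 0.15 rad and linear speed of cart_1 below 0.03 m/s and contact force between feed_tray and cart_1 above 4.5 N) or (x of cart_1 in the frame of return_tray between -0.065 and 0.065 m and y of cart_1 in the frame of return_tray between -0.065 and 0.065 m and z of cart_1 in the frame of return_tray below 0.014 m and angle between cart_1's own z axis and vertical below 0.15 rad and linear speed of cart_1 below 0.03 m/s and contact force between return_tray and cart_1 below 4.5 N)) and ((x of cart_2 in the frame of feed_tray between -0.065 and 0.065 m and y of cart_2 in the frame of feed_tray between -0.065 and 0.065 m and z of cart_2 in the frame of feed_tray below 0.014 m and angle between cart_2's own z axis and vertical below 0.15 rad and linear speed of cart_2 below 0.03 m/s and contact force between feed_tray and cart_2 above 4.5 N) or (x of cart_2 in the frame of return_tray between -0.065 and 0.065 m and y of cart_2 in the frame of return_tray between -0.065 and 0.065 m and z of cart_2 in the frame of return_tray below 0.014 m and angle between cart_2's own z axis and vertical below 0.15 rad and linear speed of cart_2 below 0.03 m/s and contact force between return_tray and cart_2 below 4.5 N)) and ((x of cart_3 in the frame of feed_tray between -0.065 and 0.065 m and y of cart_3 in the frame of feed_tray between -0.065 and 0.065 m and z of cart_3 in the frame of feed_tray below 0.014 m and angle between cart_3's own z axis and vertical below 0.15 rad and linear speed of cart_3 below 0.03 m/s and contact force between feed_tray and cart_3 above 4.5 N) or (x of cart_3 in the frame of return_tray between -0.065 and 0.065 m and y of cart_3 in the frame of return_tray between -0.065 and 0.065 m and z of cart_3 in the frame of return_tray below 0.014 m and angle between cart_3's own z axis and vertical below 0.15 rad and linear speed of cart_3 below 0.03 m/s and contact force between return_tray and cart_3 below 4.5 N)) and ((x of cart_4 in the frame of feed_tray between -0.065 and 0.065 m and y of cart_4 in the frame of feed_tray between -0.065 and 0.065 m and z of cart_4 in the frame of feed_tray below 0.014 m and angle between cart_4's own z axis and vertical below 0.15 rad and linear speed of cart_4 below 0.03 m/s and contact force between feed_tray and cart_4 above 4.5 N) or (x of cart_4 in the frame of return_tray between -0.065 and 0.065 m and y of cart_4 in the frame of return_tray between -0.065 and 0.065 m and z of cart_4 in the frame of return_tray below 0.014 m and angle between cart_4's own z axis and vertical below 0.15 rad and linear speed of cart_4 below 0.03 m/s and contact force between return_tray and cart_4 below 4.5 N)) and ((x of cart_5 in the frame of feed_tray between -0.065 and 0.065 m and y of cart_5 in the frame of feed_tray between -0.065 and 0.065 m and z of cart_5 in the frame of feed_tray below 0.014 m and angle between cart_5's own z axis and vertical below 0.15 rad and linear speed of cart_5 below 0.03 m/s and contact force between feed_tray and cart_5 above 4.5 N) or (x of cart_5 in the frame of return_tray between -0.065 and 0.065 m and y of cart_5 in the frame of return_tray between -0.065 and 0.065 m and z of cart_5 in the frame of return_tray below 0.014 m and angle between cart_5's own z axis and vertical below 0.15 rad and linear speed of cart_5 below 0.03 m/s and contact force between return_tray and cart_5 below 4.5 N)) and ((x of cart_6 in the frame of feed_tray between -0.065 and 0.065 m and y of cart_6 in the frame of feed_tray between -0.065 and 0.065 m and z of cart_6 in the frame of feed_tray below 0.014 m and angle between cart_6's own z axis and vertical below 0.15 rad and linear speed of cart_6 below 0.03 m/s and contact force between feed_tray and cart_6 above 4.5 N) or (x of cart_6 in the frame of return_tray between -0.065 and 0.065 m and y of cart_6 in the frame of return_tray between -0.065 and 0.065 m and z of cart_6 in the frame of return_tray below 0.014 m and angle between cart_6's own z axis and vertical below 0.15 rad and linear speed of cart_6 below 0.03 m/s and contact force between return_tray and cart_6 below 4.5 N)) and contact force between the fingers and cart_1 below 0.3 N and contact force between the fingers and cart_2 below 0.3 N and contact force between the fingers and cart_3 below 0.3 N and contact force between the fingers and cart_4 below 0.3 N and contact force between the fingers and cart_5 below 0.3 N and contact force between the fingers and cart_6 below 0.3 N and value of joint bleed below 0.002 m); the robot touches nothing.
It fails at once if a bystander is displaced by more than 60 mm (distance of any of wax_puck, steel_puck, wood_block, paddle, jacks, tumbler, bowl, brush from where it was at the start of the episode above 0.06 m).
Of cart_1, cart_2, cart_3, cart_4, cart_5, cart_6 only 4 to 6 are there at a start; the rules pass over those that are not, and their reading is None.
At some moment in a run one of cart_1, cart_2, cart_3, cart_4, cart_5, cart_6 may be knocked a few centimetres aside while the robot is not near it.
Once in a run the grip may slacken for a moment while it holds something.
It also fails if it takes over 210 s, if anything falls off the work surface, if the arm or the gripper's body presses on something with over 40 N, if the wrist force passes 120 N, or if a joint passes its speed limit or range.

## Working session

There is one attempt and no reset: what is moved stays moved. The work goes in short steps, Python scripts to look and compute and a tool call to move; the robot and the scene stay as the last step left them, time stands still between calls to the robot, and variables do not carry over. Pictures are saved under pics/ and viewed, and the job is handed in when it is done.

Besides the shell and the picture viewer there is one more tool, called after "Request:" as a command line: name --argument value ..., lists and objects as JSON in quotes. arm_command: Moves the arm, as the interface text tells. Its arguments: {"type":"object","properties":{"commands":{"type":"array"},"grip":{"type":"number"},"squeeze":{"type":"number"}},"required":["commands"]}

```bash
ls; mkdir -p pics; cat > h.py <<'E'
from workcell import sensors, imaging, order, bot
import numpy as np, cv2
def save(name,fn):
    im=imaging.grab_frame(name); cv2.imwrite('pics/'+fn,im[:,:,::-1]); return im
E
python3 - <<'E'
from h import *
print(sensors.observe())
for n in ["side","top","wrist"]:
    print(imaging.camera_info(n)); save(n,n+'0.png')
print([a for a in dir(bot) if a[0]!='_'])
E
```

```text
pics
{'clock': 0.0, 'qpos': array([ 1.27182388,  0.52200948, -0.03626866,  1.60001907,  0.0212117 ,
        1.0210937 , -0.11281112]), 'qd': array([-0.00018978,  0.00108105, -0.00060458, -0.00026795,  0.00034546,
       -0.00093361, -0.0004477 ]), 'joint_efforts': array([-3.71214082e-05, -9.27113700e+01,  1.98014170e+00, -3.69924688e+01,
        1.79241219e-02,  8.34307313e-03, -2.17014025e-05]), 'position': array([ 0.14159082, -0.60840786,  0.23872526]), 'tool_rot': array([-1.46470342,  1.56965142,  1.90559597]), 'force': array([ 0.99378565, -0.3099096 ,  0.32321244]), 'moment': array([-0.01928957,  0.02853994, -0.05521557]), 'grip_width': 0.08568855563901764}
{'fx': 514.5972381671332, 'fy': 514.5972381671332, 'cx': 326.55162795392283, 'cy': 198.17319703113586, 'origin': array([-0.1558644 ,  0.97350968,  0.97461007]), 'attitude': array([-2.20438946e+00, -1.97939427e-03, -2.51273854e+00])}
{'fx': 368.99275024935355, 'fy': 368.99275024935355, 'cx': 321.4750138796105, 'cy': 200.5573373168509, 'origin': array([0.44169285, 0.02369444, 1.13943185]), 'attitude': array([-3.03939292, -0.01067844, -1.57986317])}
{'fx': 336.3707112114512, 'fy': 336.3707112114512, 'cx': 315.199760090742, 'cy': 200.13837716407508, 'origin': array([ 0.21107884, -0.59287904,  0.37315967]), 'attitude': array([ 2.85996941e+00,  5.68433143e-04, -1.34153995e+00])}
['IKError', 'tip_extent']
```

View pics/top0.png

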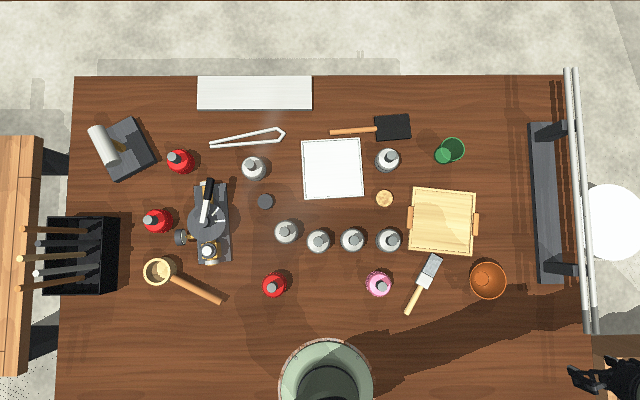

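View pics/side0.png

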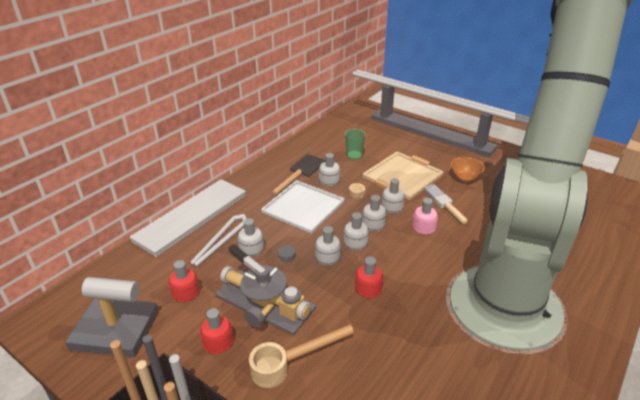

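View pics/wrist0.png

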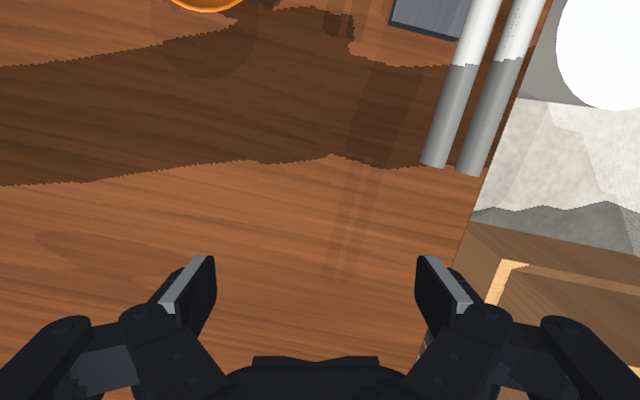

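The top view shows six grey cartridges at about (254,168), (388,160), (287,231), (318,240), (352,240) and (389,240). The red and pink look-alikes are at (180,161), (157,220), (274,285) and (379,284). The station is near (210,220) with its lever partly open, the metal tray at (332,168) and the wooden tray at (443,221). Next I'll zoom in and measure.

```bash
cat >> h.py <<'E'
from scipy.spatial.transform import Rotation as Ro
TOP={'f':368.99275024935355,'cx':321.4750138796105,'cy':200.5573373168509,'o':np.array([0.44169285,0.02369444,1.13943185]),'R':Ro.from_euler('xyz',[-3.03939292,-0.01067844,-1.57986317]).as_matrix()}
def cam(n):
    i=imaging.camera_info(n); return {'f':i['fx'],'cx':i['cx'],'cy':i['cy'],'o':np.array(i['origin']),'R':Ro.from_euler('xyz',i['attitude']).as_matrix()}
def ray(c,u,v,z):
    d=c['R']@np.array([(u-c['cx'])/c['f'],(v-c['cy'])/c['f'],1.]); return c['o']+d*(z-c['o'][2])/d[2]
def proj(c,p):
    q=c['R'].T@(np.array(p)-c['o']); return np.array([q[0]/q[2]*c['f']+c['cx'],q[1]/q[2]*c['f']+c['cy']])
E
python3 - <<'E'
from h import *
im=cv2.imread('pics/top0.png')
cv2.imwrite('pics/z1.png',cv2.resize(im[130:310,130:310],None,fx=3.3,fy=3.3,interpolation=cv2.INTER_CUBIC))
cv2.imwrite('pics/z2.png',cv2.resize(im[120:300,270:500],None,fx=3.3,fy=3.3,interpolation=cv2.INTER_CUBIC))
im=cv2.imread('pics/side0.png')
cv2.imwrite('pics/z3.png',cv2.resize(im[130:370,160:440],None,fx=2.5,fy=2.5,interpolation=cv2.INTER_CUBIC))
E
```

```text
(no output)
```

View pics/z1.png

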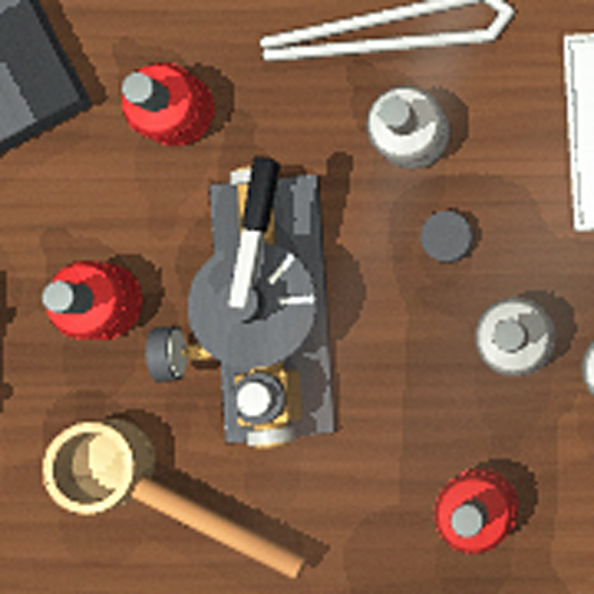

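View pics/z2.png

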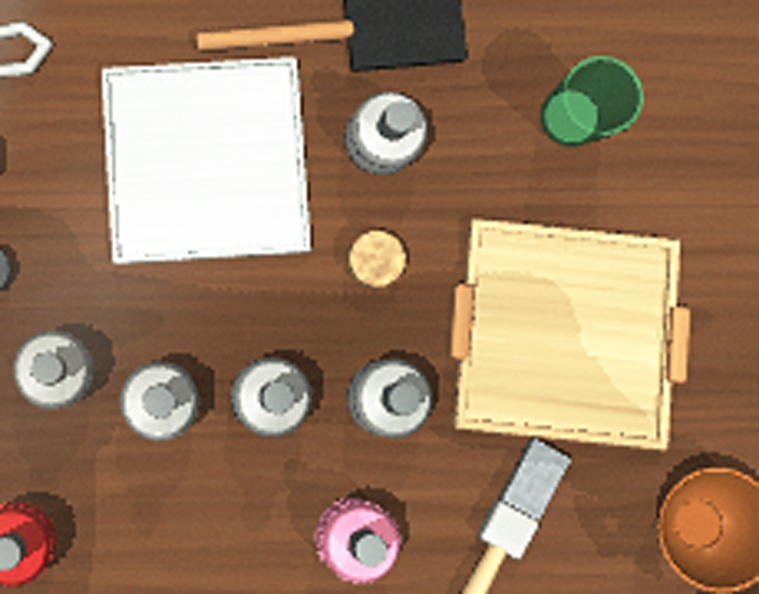

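View pics/z3.png

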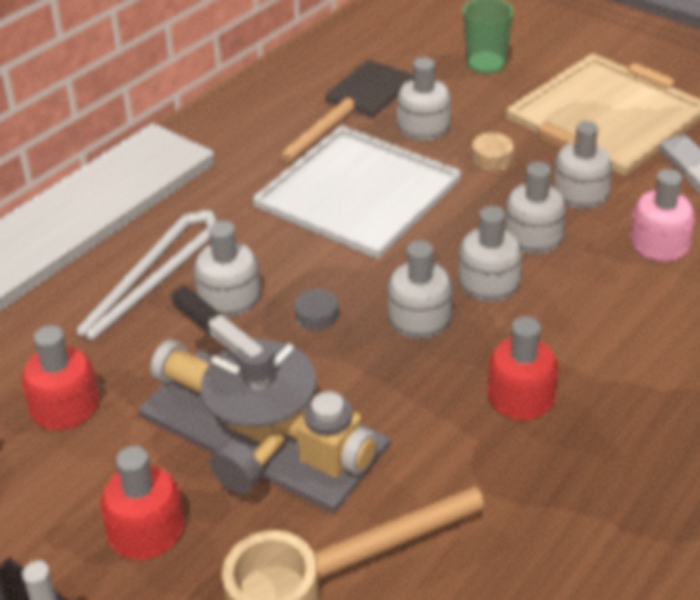

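```bash
python3 - <<'E'
from h import *
S=cam('side')
z1=lambda x,y:(130+x/3.3,130+y/3.3)
z2=lambda x,y:(270+x/3.3,120+y/3.3)
z3=lambda x,y:(160+x/2.5,130+y/2.5)
def tri(a,b):
    A=[];B=[]
    for c,(u,v) in((TOP,a),(S,b)):
        d=c['R']@np.array([(u-c['cx'])/c['f'],(v-c['cy'])/c['f'],1.]);d/=np.linalg.norm(d)
        P=np.eye(3)-np.outer(d,d);A.append(P);B.append(P@c['o'])
    return np.linalg.lstsq(np.vstack(A),np.hstack(B),rcond=None)[0]
print('collars z=.1')
C={'A':(z1(400,113),z3(222,231)),'B':(z1(512,333),z3(420,250)),'C':(z2(162,400),z3(491,217)),'D':(z2(280,396),z3(538,171)),'E':(z2(405,396),z3(586,130)),'F':(z2(403,121),z3(423,66))}
for k,(a,b) in C.items(): print(k,ray(TOP,*a,.1).round(3),tri(a,b).round(3))
print('button',tri(z1(259,396),z3(328,403)).round(3),ray(TOP,*z1(259,396),.09))
print('lever tip',tri(z1(266,160),z3(178,296)).round(3), 'stem',tri(z1(252,300),z3(259,358)).round(3))
for n,L,z in(('feed',[(103,70),(296,58),(312,250),(115,264)],.012),('ret',[(472,220),(680,240),(667,449),(456,428)],.014)):
    p=np.array([ray(TOP,*z2(*q),z)[:2] for q in L]);print(n,p.round(3).tolist(),p.mean(0).round(4),np.linalg.norm(np.roll(p,-1,0)-p,axis=1).round(3))
p=np.array([ray(TOP,*z1(*q),.012)[:2] for q in[(210,183),(317,175),(334,432),(227,443)]]);print('base',p.round(3).tolist(),p.mean(0))
E
```

```text
collars z=.1
A [0.654 0.211 0.1  ] [0.657 0.213 0.089]
B [0.463 0.114 0.1  ] [0.463 0.115 0.091]
C [0.434 0.019 0.1  ] [0.434 0.019 0.089]
D [ 0.436 -0.081  0.1  ] [ 0.436 -0.082  0.091]
E [ 0.435 -0.187  0.1  ] [ 0.435 -0.19   0.09 ]
F [ 0.673 -0.192  0.1  ] [ 0.677 -0.193  0.09 ]
button [0.411 0.334 0.077] [0.41203276 0.3304312  0.09      ]
lever tip [0.613 0.326 0.099] stem [0.493 0.338 0.091]
feed [[0.744, 0.072], [0.754, -0.111], [0.571, -0.122], [0.559, 0.062]] [ 0.6572 -0.0248] [0.183 0.184 0.184 0.185]
ret [[0.598, -0.272], [0.577, -0.467], [0.384, -0.445], [0.405, -0.251]] [ 0.4912 -0.3587] [0.195 0.195 0.195 0.194]
base [[0.607, 0.403], [0.614, 0.304], [0.377, 0.284], [0.368, 0.381]] [0.49124433 0.34312107]
```

```bash
cat >> h.py <<'E'
def state():
    s=sensors.observe(); R=Ro.from_euler('xyz',s['tool_rot']).as_matrix(); return s,np.array(s['position']),R
def go(x,y,z,jaw=None):
    """print tool-axis shift (cm) and twist to reach TCP x,y,z with jaw axis at world angle jaw (mod pi)"""
    s,p,R=state()
    d=R.T@(np.array([x,y,z])-p)*100
    ja=np.arctan2(R[1,1],R[0,1]); t=0
    if jaw is not None:
        t=-((jaw-ja+np.pi/2)%np.pi-np.pi/2)   # tool x down: positive twist = clockwise
    n=max(np.linalg.norm(d)/4.17,abs(t)/.125)
    print('t=%.2f'%s['clock'],'pos',p.round(4),'down',R[:,0].round(3),'jaw %.3f'%ja,'j7 %.2f'%s['qpos'][6],'F',np.array(s['force']).round(1),'w %.4f'%s['grip_width'])
    print('dx %.2f dy %.2f dz %.2f twist %.3f rows %.1f'%(*d,t,n))
E
python3 - <<'E'
from h import *
go(.5,-.3,.24,0)
E
```

```text
t=0.15 pos [ 0.1416 -0.6085  0.2389] down [-0.     0.001 -1.   ] jaw -1.342 j7 -0.11 F [0.9 0.2 1. ] w 0.0854
dx -0.10 dy -21.92 dz -41.90 twist -1.342 rows 11.3
```

Request:
arm_command --commands '[{"dy": -21.9,"dz": -41.9,"twist": -1.4},{"dy": -21.9,"dz": -41.9,"twist": -1.4},{"dy": -21.9,"dz": -41.9,"twist": -1.4},{"dy": -21.9,"dz": -41.9,"twist": -1.4},{"dy": -21.9,"dz": -41.9,"twist": -1.4},{"dy": -21.9,"dz": -41.9,"twist": -1.4},{"dy": -21.9,"dz": -41.9,"twist": -1.4},{"dy": -21.9,"dz": -41.9,"twist": -1.4},{"dy": -21.9,"dz": -41.9,"twist": -1.4},{"dy": -21.9,"dz": -41.9,"twist": -1.4},{"dy": -21.9,"dz": -41.9,"twist": -1.4},{"dy": -21.9,"dz": -41.9,"twist": -1.4}]' --grip -1

```text
validation failed for argument at $.co...
```

```bash
python3 - <<'E'
from h import *
go(.585,.05,.24,1.433)
E
```

```text
t=0.15 pos [ 0.1416 -0.6085  0.2389] down [-0.     0.001 -1.   ] jaw -1.342 j7 -0.11 F [0.9 0.2 1. ] w 0.0854
dx -0.07 dy -54.08 dz -58.11 twist 0.367 rows 19.0
```

Request:
arm_command --commands '[{"dx": 0,"dy": -21.9,"dz": -41.9,"twist": -1.4},{"dx": 0,"dy": -21.9,"dz": -41.9,"twist": -1.4},{"dx": 0,"dy": -21.9,"dz": -41.9,"twist": -1.4},{"dx": 0,"dy": -21.9,"dz": -41.9,"twist": -1.4},{"dx": 0,"dy": -21.9,"dz": -41.9,"twist": -1.4},{"dx": 0,"dy": -21.9,"dz": -41.9,"twist": -1.4},{"dx": 0,"dy": -21.9,"dz": -41.9,"twist": -1.4},{"dx": 0,"dy": -21.9,"dz": -41.9,"twist": -1.4},{"dx": 0,"dy": -21.9,"dz": -41.9,"twist": -1.4},{"dx": 0,"dy": -21.9,"dz": -41.9,"twist": -1.4},{"dx": 0,"dy": -21.9,"dz": -41.9,"twist": -1.4},{"dx": 0,"dy": -21.9,"dz": -41.9,"twist": -1.4}]'

```text
clock: 1.15
position: [0.5041, -0.2951, 0.2391]
tool_rot: [2.577, 1.567, 1.077]
force: [0.3, 1.4, -0.6]
grip_width: 0.0855
```

```bash
python3 - <<'E'
from h import *
go(.585,.05,.24,1.433)
E
```

```text
t=1.15 pos [ 0.5041 -0.2951  0.2391] down [ 0.002  0.003 -1.   ] jaw 0.071 j7 0.28 F [ 0.3  1.4 -0.6] w 0.0855
dx 0.02 dy 10.53 dz -33.85 twist -1.362 rows 10.9
```

Request:
arm_command --commands '[{"dx": 0,"dy": 11.2,"dz": -43.8,"twist": -1.362},{"dx": 0,"dy": 11.2,"dz": -43.8,"twist": -1.362},{"dx": 0,"dy": 11.2,"dz": -43.8,"twist": -1.362},{"dx": 0,"dy": 11.2,"dz": -43.8,"twist": -1.362},{"dx": 0,"dy": 11.2,"dz": -43.8,"twist": -1.362},{"dx": 0,"dy": 11.2,"dz": -43.8,"twist": -1.362},{"dx": 0,"dy": 11.2,"dz": -43.8,"twist": -1.362},{"dx": 0,"dy": 11.2,"dz": -43.8,"twist": -1.362},{"dx": 0,"dy": 11.2,"dz": -43.8,"twist": -1.362},{"dx": 0,"dy": 11.2,"dz": -43.8,"twist": -1.362},{"dx": 0,"dy": 11.2,"dz": -43.8,"twist": -1.362},{"dx": 0,"dy": 11.2,"dz": -43.8,"twist": -1.362}]'

```text
clock: 2.15
position: [0.584, 0.1583, 0.2406]
tool_rot: [1.512, 1.563, 1.391]
force: [0.6, 1.2, 0.3]
grip_width: 0.085
```

```bash
python3 - <<'E'
from h import *
go(.585,.329,.2,1.433)
E
```

```text
t=2.15 pos [0.584  0.1583 0.2406] down [ 0.001  0.008 -1.   ] jaw 1.449 j7 0.68 F [0.6 1.2 0.3] w 0.0850
dx 4.19 dy 16.93 dz -1.97 twist 0.016 rows 4.2
```

Request:
arm_command --commands '[{"dx": 4.2,"dy": 16.9,"dz": -2.0,"twist": 0.016},{"dx": 4.2,"dy": 16.9,"dz": -2.0,"twist": 0.016},{"dx": 4.2,"dy": 16.9,"dz": -2.0,"twist": 0.016},{"dx": 4.2,"dy": 16.9,"dz": -2.0,"twist": 0.016},{"dx": 4.2,"dy": 16.9,"dz": -2.0,"twist": 0.016},{"dx": 4.2,"dy": 16.9,"dz": -2.0,"twist": 0.016},{"dx": 4.2,"dy": 16.9,"dz": -2.0,"twist": 0.016}]'

```text
clock: 2.73
position: [0.584, 0.3296, 0.1991]
tool_rot: [1.691, 1.563, 1.555]
force: [-0.3, -1.3, 0.2]
grip_width: 0.0853
```

```bash
python3 - <<'E'
from h import *
go(.585,.329,.092,1.433)
c=cam('wrist')
print(proj(c,(.585,.329,.114)),proj(c,(.491,.342,.114)),proj(c,(.615,.325,.114)))
save('wrist','w1.png')
E
```

```text
t=2.73 pos [0.584  0.3296 0.1991] down [ 0.     0.007 -1.   ] jaw 1.435 j7 0.42 F [-0.3 -1.3  0.2] w 0.0853
dx 10.71 dy -0.13 dz 0.11 twist 0.002 rows 2.6
[313.98572879 210.560972  ] [314.09205354  61.7995123 ] [314.16433494 251.09625622]
```

View pics/w1.png

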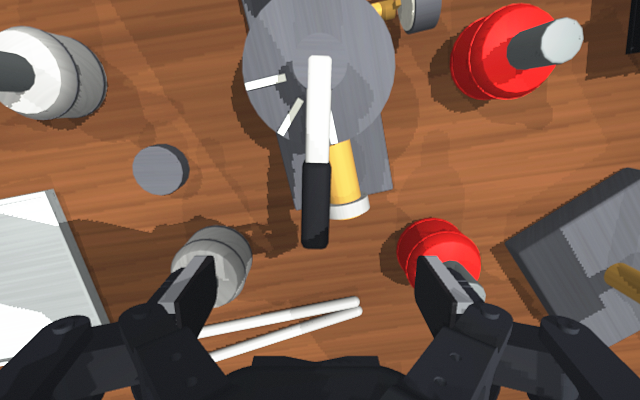

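Request:
arm_command --commands '[{"dx": 4,"dy": -0.1,"dz": 0.1,"twist": 0},{"dx": 8,"dy": -0.1,"dz": 0.1,"twist": 0},{"dx": 10.7,"dy": -0.1,"dz": 0.1,"twist": 0},{"dx": 10.7,"dy": -0.1,"dz": 0.1,"twist": 0},{"dx": 10.7,"dy": -0.1,"dz": 0.1,"twist": 0}]'

```text
clock: 3.2
position: [0.5858, 0.3266, 0.0925]
tool_rot: [1.772, 1.565, 1.632]
force: [-0.1, 0.6, 0.4]
grip_width: 0.0853
```

Request:
arm_command --commands '[{"dx": 0,"dy": 0,"dz": 0,"twist": 0},{"dx": 0,"dy": 0,"dz": 0,"twist": 0},{"dx": 0,"dy": 0,"dz": 0,"twist": 0},{"dx": 0,"dy": 0,"dz": 0,"twist": 0},{"dx": 0,"dy": 0,"dz": 0,"twist": 0},{"dx": 0,"dy": 0,"dz": 0,"twist": 0}]' --grip 1 --squeeze 30

```text
clock: 3.7
position: [0.5862, 0.3273, 0.0934]
tool_rot: [1.592, 1.563, 1.453]
force: [1.8, 3.3, 4.2]
grip_width: 0.02
```

```bash
python3 - <<'E'
from h import *
go(.585,.329,.092)
s,p,R=state()
st=np.array([.491,.342]); 
v=p[:2]-st; print('r',np.hypot(*v),'ang',np.arctan2(v[1],v[0]))
a0=np.arctan2(v[1],v[0]);ja=np.arctan2(R[1,1],R[0,1])
r=np.hypot(*v)
for k in range(1,15):
    th=.1*k; q=st+r*np.array([np.cos(a0-th),np.sin(a0-th)])
    d=R.T@np.array([*(q-p[:2]),0])*100
    print('%.2f dy %.2f dz %.2f'%(th,d[1],d[2]))
E
```

```text
t=3.70 pos [0.5862 0.3273 0.0934] down [ 0.001  0.007 -1.   ] jaw 1.431 j7 0.36 F [1.8 3.3 4.2] w 0.0200
dx 0.14 dy 0.15 dz -0.15 twist 0.000 rows 0.1
r 0.0963689219051219 ang -0.15311659183673895
0.10 dy -0.96 dz -0.06
0.20 dy -1.91 dz -0.22
0.30 dy -2.84 dz -0.47
0.40 dy -3.74 dz -0.81
0.50 dy -4.60 dz -1.24
0.60 dy -5.42 dz -1.76
0.70 dy -6.18 dz -2.35
0.80 dy -6.87 dz -3.02
0.90 dy -7.50 dz -3.75
1.00 dy -8.05 dz -4.54
1.10 dy -8.52 dz -5.38
1.20 dy -8.90 dz -6.27
1.30 dy -9.19 dz -7.18
1.40 dy -9.39 dz -8.13
```

Request:
arm_command --commands '[{"dx": 0,"dy": -0.96,"dz": -0.06,"twist": 0.1},{"dx": 0,"dy": -1.91,"dz": -0.22,"twist": 0.2},{"dx": 0,"dy": -2.84,"dz": -0.47,"twist": 0.3},{"dx": 0,"dy": -3.74,"dz": -0.81,"twist": 0.4},{"dx": 0,"dy": -4.6,"dz": -1.24,"twist": 0.5},{"dx": 0,"dy": -5.42,"dz": -1.76,"twist": 0.6},{"dx": 0,"dy": -6.18,"dz": -2.35,"twist": 0.7},{"dx": 0,"dy": -6.87,"dz": -3.02,"twist": 0.8},{"dx": 0,"dy": -7.5,"dz": -3.75,"twist": 0.9},{"dx": 0,"dy": -8.05,"dz": -4.54,"twist": 1.0},{"dx": 0,"dy": -8.52,"dz": -5.38,"twist": 1.1},{"dx": 0,"dy": -8.9,"dz": -6.27,"twist": 1.2}]'

```text
clock: 4.7
position: [0.5115, 0.2504, 0.0934]
tool_rot: [2.712, 1.559, 1.369]
force: [1.5, 16.8, -1.0]
grip_width: 0.0198
```

```bash
cat >>h.py <<'E'
def lev(ths,st=(.491,.342)):
    s,p,R=state(); st=np.array(st); v=p[:2]-st; r=np.hypot(*v); a0=np.arctan2(v[1],v[0]); ja=np.arctan2(R[1,1],R[0,1])
    print('t',s['clock'],'pos',p.round(4),'r %.4f ang %.3f jaw %.3f'%(r,a0,ja),'valve by jaw %.3f by pos %.3f'%(ja-.087,a0-.087+np.pi/2),'F',np.array(s['force']).round(1),'M',np.array(s['moment']).round(2),'w',s['grip_width'],'j7',s['qpos'][6])
    for th in ths:
        q=st+.0955*np.array([np.cos(a0-th),np.sin(a0-th)])
        d=R.T@np.array([*(q-p[:2]),0])*100
        print('%.2f dy %.2f dz %.2f'%(th,d[1],d[2]))
E
python3 - <<'E'
from h import *
lev([.05,.1,.15,.2])
E
```

```text
t 4.7 pos [0.5115 0.2504 0.0934] r 0.0939 ang -1.351 jaw 0.228 valve by jaw 0.141 by pos 0.133 F [ 1.5 16.8 -1. ] M [ 3.23 -0.19 -0.22] w 0.0197656404199557 j7 -0.6876594695861248
0.05 dy -0.48 dz 0.15
0.10 dy -0.95 dz 0.11
0.15 dy -1.43 dz 0.04
0.20 dy -1.90 dz -0.04
```

Request:
arm_command --commands '[{"dx": 0,"dy": -0.48,"dz": -0.05,"twist": 0.05},{"dx": 0,"dy": -0.95,"dz": -0.12,"twist": 0.1},{"dx": 0,"dy": -1.43,"dz": -0.15,"twist": 0.15},{"dx": 0,"dy": -1.8,"dz": -0.2,"twist": 0.18},{"dx": 0,"dy": -1.8,"dz": -0.2,"twist": 0.18},{"dx": 0,"dy": -1.8,"dz": -0.2,"twist": 0.18},{"dx": 0,"dy": -1.8,"dz": -0.2,"twist": 0.18}]'

```text
clock: 5.28
position: [0.4986, 0.2492, 0.0941]
tool_rot: [2.475, 1.552, 0.951]
force: [37.9, 6.5, -25.7]
grip_width: 0.0193
```

```bash
python3 - <<'E'
from h import *
lev([.05])
E
```

```text
t 5.2833 pos [0.4986 0.2492 0.0941] r 0.0931 ang -1.489 jaw 0.047 valve by jaw -0.040 by pos -0.005 F [ 37.9   6.5 -25.7] M [ 1.22 -7.21  0.78] w 0.019304640188075657 j7 -0.8527042297673157
0.05 dy -0.47 dz 0.24
```

Request:
arm_command --commands '[{"dx": 0,"dy": 0,"dz": 0,"twist": 0},{"dx": 0,"dy": 0,"dz": 0,"twist": 0},{"dx": 0,"dy": 0,"dz": 0,"twist": 0},{"dx": 0,"dy": 0,"dz": 0,"twist": 0},{"dx": 0,"dy": 0,"dz": 0,"twist": 0}]' --grip -0.2

```text
clock: 5.7
position: [0.4982, 0.2492, 0.0941]
tool_rot: [2.49, 1.552, 0.967]
force: [0.1, -0.4, -0.0]
grip_width: 0.0511
```

Request:
arm_command --commands '[{"dx": -4,"dy": 0,"dz": 0,"twist": 0},{"dx": -8,"dy": 0,"dz": 0,"twist": 0},{"dx": -12,"dy": 0,"dz": 0,"twist": 0},{"dx": -12,"dy": 0,"dz": 0,"twist": 0}]'

```text
clock: 6.03
position: [0.4988, 0.2489, 0.2209]
tool_rot: [2.34, 1.544, 0.817]
force: [-0.0, 0.8, 1.0]
grip_width: 0.0511
```

```bash
python3 - <<'E'
from h import *
lev([])
go(.409,.336,.19,.087)
im=save('top','top1.png')
cv2.imwrite('pics/z4.png',cv2.resize(im[130:310,130:310,::-1],None,fx=3.3,fy=3.3,interpolation=cv2.INTER_CUBIC))
c=cam('wrist');print(proj(c,(.499,.248,.114)),proj(c,(.409,.336,.08)))
save('wrist','w2.png')
E
```

```text
t 6.0333 pos [0.4988 0.2489 0.2209] r 0.0934 ang -1.487 jaw 0.047 valve by jaw -0.040 by pos -0.003 F [-0.   0.8  1. ] M [-0.02 -0.05 -0.  ] w 0.051107395498023706 j7 -0.7544721525574756
t=6.03 pos [0.4988 0.2489 0.2209] down [ 0.018  0.019 -1.   ] jaw 0.047 j7 -0.75 F [-0.   0.8  1. ] w 0.0511
dx 3.10 dy -8.61 dz -9.07 twist -0.040 rows 3.1
[313.08128277 204.31315468] [199.798233    76.12073661]
```

View pics/z4.png

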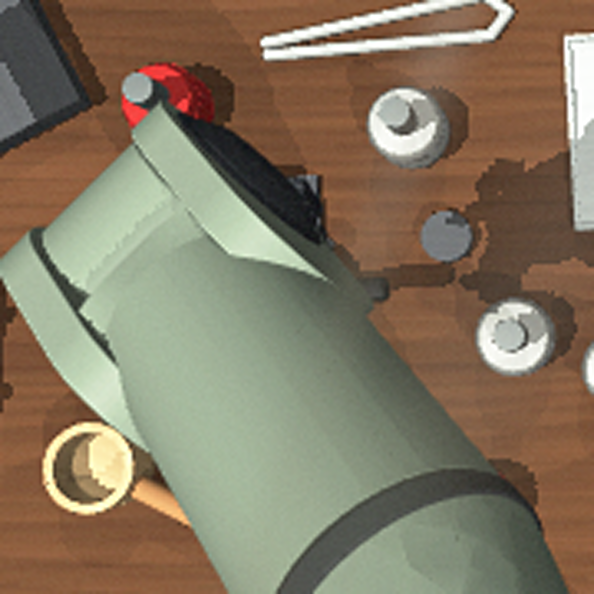

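View pics/w2.png

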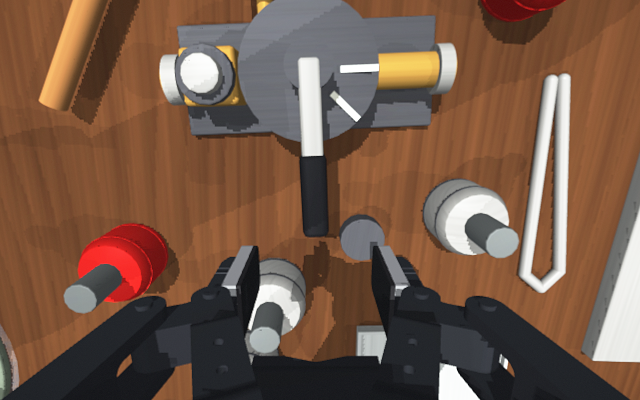

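Request:
arm_command --commands '[{"dx": 3.1,"dy": -8.6,"dz": -9.1,"twist": -0.04},{"dx": 3.1,"dy": -8.6,"dz": -9.1,"twist": -0.04},{"dx": 3.1,"dy": -8.6,"dz": -9.1,"twist": -0.04},{"dx": 3.1,"dy": -8.6,"dz": -9.1,"twist": -0.04},{"dx": 3.1,"dy": -8.6,"dz": -9.1,"twist": -0.04},{"dx": 3.1,"dy": -8.6,"dz": -9.1,"twist": -0.04}]' --grip 1

```text
clock: 6.63
position: [0.4071, 0.3346, 0.184]
tool_rot: [2.379, 1.551, 0.896]
force: [1.0, -0.9, -0.1]
grip_width: -0.0
```

```bash
python3 - <<'E'
from h import *
go(.409,.336,.10,.087)
E
```

```text
t=6.63 pos [0.4071 0.3346 0.184 ] down [ 0.012  0.015 -1.   ] jaw 0.088 j7 -0.99 F [ 1.  -0.9 -0.1] w -0.0000
dx 8.41 dy 0.09 dz -0.01 twist 0.001 rows 2.0
```

Request:
arm_command --commands '[{"dx": 4,"dy": 0.1,"dz": 0,"twist": 0},{"dx": 7,"dy": 0.1,"dz": 0,"twist": 0},{"dx": 8.4,"dy": 0.1,"dz": 0,"twist": 0},{"dx": 8.4,"dy": 0.1,"dz": 0,"twist": 0},{"dx": 8.4,"dy": 0.1,"dz": 0,"twist": 0}]'

```text
clock: 7.05
position: [0.4096, 0.335, 0.0997]
tool_rot: [2.39, 1.553, 0.907]
force: [-0.8, 0.3, 0.4]
grip_width: 0.0001
```

Request:
arm_command --commands '[{"dx": 0.4,"dy": 0,"dz": 0,"twist": 0},{"dx": 0.7,"dy": 0,"dz": 0,"twist": 0},{"dx": 1.0,"dy": 0,"dz": 0,"twist": 0},{"dx": 1.0,"dy": 0,"dz": 0,"twist": 0}]'

```text
clock: 7.38
position: [0.4102, 0.3351, 0.09]
tool_rot: [2.364, 1.552, 0.88]
force: [2.3, -1.1, 2.7]
grip_width: 0.0001
```

Request:
arm_command --commands '[{"dx": 0.3,"dy": 0,"dz": 0,"twist": 0},{"dx": 0.5,"dy": 0,"dz": 0,"twist": 0},{"dx": 0.5,"dy": 0,"dz": 0,"twist": 0}]'

```text
clock: 7.63
position: [0.4105, 0.3353, 0.0858]
tool_rot: [2.326, 1.552, 0.842]
force: [-4.7, -6.1, 23.9]
grip_width: 0.0003
```

Request:
arm_command --commands '[{"dx": 0.2,"dy": 0,"dz": 0,"twist": 0},{"dx": 0.4,"dy": 0,"dz": 0,"twist": 0},{"dx": 0.4,"dy": 0,"dz": 0,"twist": 0}]'

```text
clock: 7.88
position: [0.4108, 0.3355, 0.0847]
tool_rot: [2.216, 1.55, 0.731]
force: [-17.3, -18.7, 79.5]
grip_width: -0.0002
```

Request:
arm_command --commands '[{"dx": -1,"dy": 0,"dz": 0,"twist": 0},{"dx": -3,"dy": 0,"dz": 0,"twist": 0},{"dx": -7,"dy": 0,"dz": 0,"twist": 0},{"dx": -10,"dy": 0,"dz": 0,"twist": 0},{"dx": -10,"dy": 0,"dz": 0,"twist": 0}]' --grip -0.2

```text
clock: 8.3
position: [0.4106, 0.3358, 0.1899]
tool_rot: [2.206, 1.543, 0.721]
force: [0.3, 0.9, 0.4]
grip_width: 0.0512
```

```bash
cat >>h.py <<'E'
def slot(t,i,j,h=.042):
    c,y=((.657,-.025),.055) if t=='f' else ((.491,-.359),-.107)
    return np.array(c)+h*(i*np.array([np.cos(y),np.sin(y)])+j*np.array([-np.sin(y),np.cos(y)]))
E
python3 - <<'E'
from h import *
for t in 'fr':
    print(t,[(i,j,slot(t,i,j).round(3).tolist()) for i in(1,-1) for j in(1,-1)])
go(.463,.114,.17,0)
E
```

```text
f [(1, 1, [0.697, 0.019]), (1, -1, [0.701, -0.065]), (-1, 1, [0.613, 0.015]), (-1, -1, [0.617, -0.069])]
r [(1, 1, [0.537, -0.322]), (1, -1, [0.528, -0.405]), (-1, 1, [0.454, -0.313]), (-1, -1, [0.445, -0.396])]
t=8.30 pos [0.4106 0.3358 0.1899] down [ 0.021  0.018 -1.   ] jaw 0.086 j7 -0.99 F [0.3 0.9 0.4] w 0.0512
dx 1.69 dy 3.26 dz 22.58 twist 0.086 rows 5.5
```

Request:
arm_command --commands '[{"dx": 1.7,"dy": 3.3,"dz": 22.6,"twist": 0.086},{"dx": 1.7,"dy": 3.3,"dz": 22.6,"twist": 0.086},{"dx": 1.7,"dy": 3.3,"dz": 22.6,"twist": 0.086},{"dx": 1.7,"dy": 3.3,"dz": 22.6,"twist": 0.086},{"dx": 1.7,"dy": 3.3,"dz": 22.6,"twist": 0.086},{"dx": 1.7,"dy": 3.3,"dz": 22.6,"twist": 0.086},{"dx": 1.7,"dy": 3.3,"dz": 22.6,"twist": 0.086},{"dx": 1.7,"dy": 3.3,"dz": 22.6,"twist": 0.086}]'

```text
clock: 8.97
position: [0.4636, 0.1129, 0.1698]
tool_rot: [2.293, 1.543, 0.721]
force: [0.8, 0.7, -0.2]
grip_width: 0.0515
```

```bash
python3 - <<'E'
from h import *
c=cam('wrist'); im=save('wrist','w3.png')
print(proj(c,(.463,.114,.1)))
go(.463,.114,.074,0)
E
```

```text
[310.91998379 217.04116296]
t=9.02 pos [0.4634 0.1141 0.1699] down [ 0.021  0.019 -1.   ] jaw 0.000 j7 -0.62 F [ 0.7 -0.4 -0.7] w 0.0512
dx 9.59 dy -0.24 dz 0.19 twist 0.000 rows 2.3
```

View pics/w3.png

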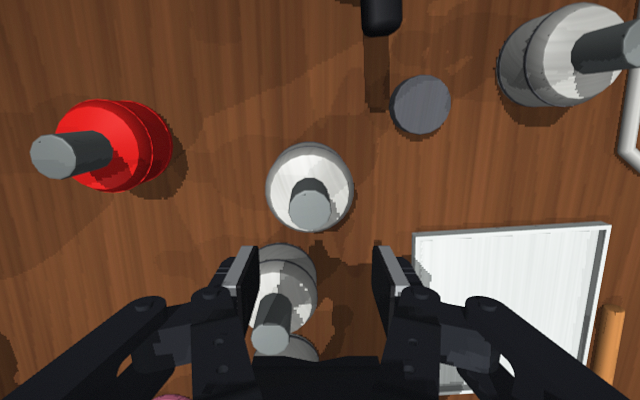

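The collar of B is at (311,211) against a predicted (311,217), so the position agrees within a few mm.

Request:
arm_command --commands '[{"dx": 4,"dy": -0.2,"dz": 0,"twist": 0},{"dx": 7.5,"dy": -0.2,"dz": 0,"twist": 0},{"dx": 9.6,"dy": -0.2,"dz": 0,"twist": 0},{"dx": 9.6,"dy": -0.2,"dz": 0,"twist": 0},{"dx": 9.6,"dy": -0.2,"dz": 0,"twist": 0}]'

```text
clock: 9.43
position: [0.4627, 0.1172, 0.0737]
tool_rot: [2.345, 1.544, 0.777]
force: [0.1, -0.1, 0.9]
grip_width: 0.0513
```

Request:
arm_command --commands '[{"dx": 0,"dy": 0,"dz": 0,"twist": 0},{"dx": 0,"dy": 0,"dz": 0,"twist": 0},{"dx": 0,"dy": 0,"dz": 0,"twist": 0},{"dx": 0,"dy": 0,"dz": 0,"twist": 0}]' --grip 1 --squeeze 70

```text
clock: 9.77
position: [0.4636, 0.1179, 0.0751]
tool_rot: [2.311, 1.542, 0.743]
force: [-1.0, 3.0, 11.4]
grip_width: 0.0265
```

Request:
arm_command --commands '[{"dx": -2,"dy": 0,"dz": 0,"twist": 0},{"dx": -4,"dy": 0,"dz": 0,"twist": 0},{"dx": -4,"dy": 0,"dz": 0,"twist": 0},{"dx": -4,"dy": 0,"dz": 0,"twist": 0},{"dx": -4,"dy": 0,"dz": 0,"twist": 0},{"dx": -4,"dy": 0,"dz": 0,"twist": 0}]'

```text
clock: 10.27
position: [0.4625, 0.1169, 0.1146]
tool_rot: [2.319, 1.542, 0.75]
force: [-0.7, 0.3, -2.6]
grip_width: 0.0265
```

```bash
python3 - <<'E'
from h import *
go(.697,.019,.125,0)
E
```

```text
t=10.27 pos [0.4625 0.1169 0.1146] down [ 0.021  0.02  -1.   ] jaw 0.002 j7 -0.69 F [-0.7  0.3 -2.6] w 0.0265
dx -0.74 dy 23.44 dz 9.83 twist 0.002 rows 6.1
```

```bash
python3 - <<'E'
from h import *
go(.53,.09,.125,0);go(.53,-.39,.125,0)
E
```

```text
t=10.27 pos [0.4625 0.1169 0.1146] down [ 0.021  0.02  -1.   ] jaw 0.002 j7 -0.69 F [-0.7  0.3 -2.6] w 0.0265
dx -0.95 dy 6.76 dz 2.69 twist 0.002 rows 1.8
t=10.27 pos [0.4625 0.1169 0.1146] down [ 0.021  0.02  -1.   ] jaw 0.002 j7 -0.69 F [-0.7  0.3 -2.6] w 0.0265
dx -1.89 dy 6.65 dz 50.68 twist 0.002 rows 12.3
```

Request:
arm_command --commands '[{"dx": -0.9,"dy": 3.4,"dz": 1.3,"twist": 0},{"dx": -1.0,"dy": 6.0,"dz": 3.0,"twist": 0},{"dx": -1.1,"dy": 6.8,"dz": 6,"twist": 0},{"dx": -1.2,"dy": 6.8,"dz": 10,"twist": 0},{"dx": -1.3,"dy": 6.8,"dz": 14,"twist": 0},{"dx": -1.3,"dy": 6.8,"dz": 18,"twist": 0},{"dx": -1.4,"dy": 6.8,"dz": 22,"twist": 0},{"dx": -1.5,"dy": 6.8,"dz": 26,"twist": 0},{"dx": -1.6,"dy": 6.8,"dz": 30,"twist": 0},{"dx": -1.7,"dy": 6.8,"dz": 34,"twist": 0},{"dx": -1.7,"dy": 6.8,"dz": 38,"twist": 0},{"dx": -1.8,"dy": 6.8,"dz": 40,"twist": 0}]'

```text
clock: 11.27
position: [0.5295, -0.2886, 0.1249]
tool_rot: [2.335, 1.544, 0.763]
force: [-0.6, -0.1, -2.1]
grip_width: 0.0264
```

```bash
python3 - <<'E'
from h import *
go(.528,-.402,.125,0)
E
```

```text
t=11.27 pos [ 0.5295 -0.2886  0.1249] down [ 0.019  0.018 -1.   ] jaw -0.002 j7 0.14 F [-0.6 -0.1 -2.1] w 0.0264
dx -0.22 dy -0.13 dz 11.34 twist -0.002 rows 2.7
```

Request:
arm_command --commands '[{"dx": -0.2,"dy": 0,"dz": 4,"twist": 0},{"dx": -0.2,"dy": 0,"dz": 8,"twist": 0},{"dx": -0.2,"dy": 0,"dz": 11.3,"twist": 0},{"dx": -0.2,"dy": 0,"dz": 11.3,"twist": 0},{"dx": 1.5,"dy": 0,"dz": 11.3,"twist": 0},{"dx": 3,"dy": 0,"dz": 11.3,"twist": 0},{"dx": 3.8,"dy": 0,"dz": 11.3,"twist": 0},{"dx": 3.9,"dy": 0,"dz": 11.3,"twist": 0},{"dx": 3.9,"dy": 0,"dz": 11.3,"twist": 0}]'

```text
clock: 12.02
position: [0.5298, -0.4004, 0.0829]
tool_rot: [2.391, 1.545, 0.819]
force: [-0.8, -0.1, -1.4]
grip_width: 0.0264
```

```bash
python3 - <<'E'
from h import *
go(.528,-.402,.083,0)
E
```

```text
t=12.02 pos [ 0.5298 -0.4004  0.0829] down [ 0.018  0.019 -1.   ] jaw -0.002 j7 0.30 F [-0.8 -0.1 -1.4] w 0.0264
dx -0.02 dy -0.18 dz 0.16 twist -0.002 rows 0.1
```

Request:
arm_command --commands '[{"dx": 0.1,"dy": 0,"dz": 0,"twist": 0},{"dx": 0.1,"dy": 0,"dz": 0,"twist": 0},{"dx": 0.1,"dy": 0,"dz": 0,"twist": 0},{"dx": 0.1,"dy": 0,"dz": 0,"twist": 0}]' --grip -0.2

```text
clock: 12.35
position: [0.53, -0.4004, 0.0822]
tool_rot: [2.374, 1.545, 0.802]
force: [0.7, -1.3, -0.6]
grip_width: 0.0515
```

Request:
arm_command --commands '[{"dx": -4,"dy": 0,"dz": 0,"twist": 0},{"dx": -8,"dy": 0,"dz": 0,"twist": 0},{"dx": -10,"dy": 0,"dz": 0,"twist": 0},{"dx": -10,"dy": 0,"dz": 0,"twist": 0}]'

```text
clock: 12.68
position: [0.53, -0.4035, 0.1877]
tool_rot: [2.116, 1.543, 0.543]
force: [-0.3, -0.1, -0.3]
grip_width: 0.0508
```

```bash
python3 - <<'E'
from h import *
go(.435,-.188,.18,0)
c=cam('wrist'); print(proj(c,(.435,-.188,.1)))
save('wrist','w4.png'); save('top','top4.png')
E
```

```text
t=12.68 pos [ 0.53   -0.4035  0.1877] down [ 0.024  0.015 -1.   ] jaw -0.002 j7 0.34 F [-0.3 -0.1 -0.3] w 0.0508
dx 0.85 dy -9.55 dz -21.53 twist -0.002 rows 5.7
[ 125.5406572  -187.07179902]
```

View pics/w4.png

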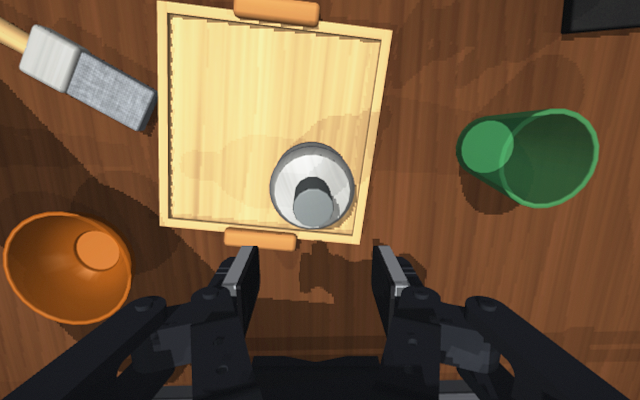

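View pics/top4.png

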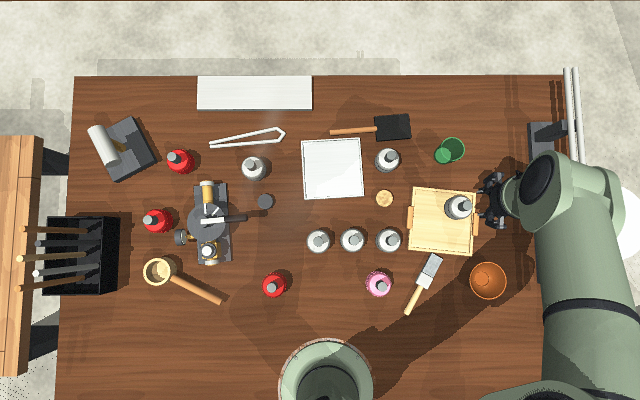

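B stands upright in the return tray at wrist pixel (312,195), and the other carts are unmoved. Next is E.

Request:
arm_command --commands '[{"dx": 0.4,"dy": -9.6,"dz": -21.5,"twist": 0},{"dx": 0.8,"dy": -9.6,"dz": -21.5,"twist": 0},{"dx": 0.8,"dy": -9.6,"dz": -21.5,"twist": 0},{"dx": 0.8,"dy": -9.6,"dz": -21.5,"twist": 0},{"dx": 0.8,"dy": -9.6,"dz": -21.5,"twist": 0},{"dx": 0.8,"dy": -9.6,"dz": -21.5,"twist": 0},{"dx": 0.8,"dy": -9.6,"dz": -21.5,"twist": 0},{"dx": 0.8,"dy": -9.6,"dz": -21.5,"twist": 0},{"dx": 0.8,"dy": -9.6,"dz": -21.5,"twist": 0}]'

```text
clock: 13.53
position: [0.4329, -0.1878, 0.1767]
tool_rot: [2.32, 1.545, 0.747]
force: [0.9, -1.3, -0.4]
grip_width: 0.0512
```

```bash
cat >>h.py <<'E'
def collar(fn,guess,z=.1):
    """collar top: bluish-grey blob near the predicted pixel in the wrist view"""
    c=cam('wrist'); im=save('wrist',fn); g=proj(c,(*guess,z)); 
    hsv=cv2.cvtColor(im,cv2.COLOR_RGB2HSV); 
    m=((im[:,:,0].astype(int)-im[:,:,2]<0)&(hsv[:,:,2]>110)&(hsv[:,:,2]<185)).astype(np.uint8)
    m=cv2.morphologyEx(m,cv2.MORPH_OPEN,np.ones((5,5)))
    n,l,st,ce=cv2.connectedComponentsWithStats(m)
    print('pred',g.round(0))
    for i in range(1,n):
        if st[i,4]>300 and np.linalg.norm(ce[i]-g)<60: print('blob',ce[i].round(0),st[i,2:5],ray(c,*ce[i],z).round(4))
E
python3 - <<'E'
from h import *
collar('w5.png',(.435,-.188))
go(.435,-.188,.079,0)
E
```

```text
pred [315. 216.]
blob [313. 214.] [  40   39 1208] [ 0.4339 -0.1867  0.1   ]
t=13.58 pos [ 0.433  -0.188   0.1767] down [ 0.019  0.018 -1.   ] jaw -0.003 j7 0.05 F [-0.3 -0.6 -0. ] w 0.0512
dx 9.77 dy 0.01 dz 0.17 twist -0.003 rows 2.3
```

View pics/w5.png

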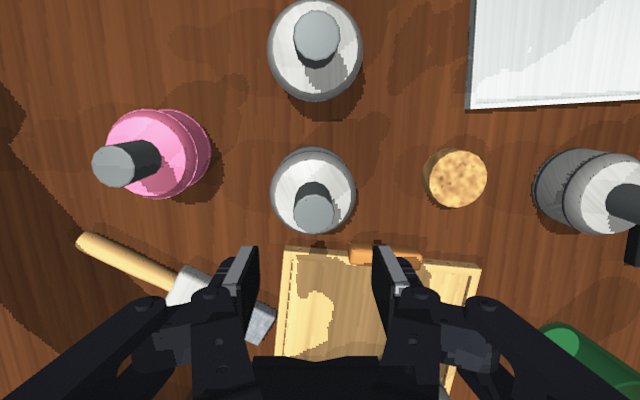

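Request:
arm_command --commands '[{"dx": 4,"dy": 0.1,"dz": 0.1,"twist": 0},{"dx": 7.5,"dy": 0,"dz": 0.1,"twist": 0},{"dx": 9.7,"dy": 0,"dz": 0.1,"twist": 0},{"dx": 9.7,"dy": 0,"dz": 0.1,"twist": 0},{"dx": 9.7,"dy": 0,"dz": 0.1,"twist": 0}]'

```text
clock: 14.0
position: [0.4346, -0.1875, 0.0791]
tool_rot: [2.41, 1.545, 0.836]
force: [0.7, 0.6, -0.4]
grip_width: 0.0513
```

Request:
arm_command --commands '[{"dx": 0,"dy": 0,"dz": 0,"twist": 0},{"dx": 0,"dy": 0,"dz": 0,"twist": 0},{"dx": 0,"dy": 0,"dz": 0,"twist": 0},{"dx": 0,"dy": 0,"dz": 0,"twist": 0}]' --grip 1

```text
clock: 14.33
position: [0.435, -0.1881, 0.0803]
tool_rot: [2.341, 1.545, 0.767]
force: [-3.0, -0.3, 10.3]
grip_width: 0.0262
```

Request:
arm_command --commands '[{"dx": -2,"dy": 0,"dz": 0,"twist": 0},{"dx": -4,"dy": 0,"dz": 0,"twist": 0},{"dx": -5,"dy": 0,"dz": 0,"twist": 0},{"dx": -5,"dy": 0,"dz": 0,"twist": 0},{"dx": -5,"dy": 0,"dz": 0,"twist": 0},{"dx": -5,"dy": 0,"dz": 0,"twist": 0}]'

```text
clock: 14.83
position: [0.4336, -0.189, 0.1295]
tool_rot: [2.369, 1.546, 0.794]
force: [-0.1, 0.8, -8.1]
grip_width: 0.0258
```

```bash
python3 - <<'E'
from h import *
go(.445,-.393,.13,0); go(.701,-.065,.13,0)
E
```

```text
t=14.83 pos [ 0.4336 -0.189   0.1295] down [ 0.018  0.018 -1.   ] jaw -0.004 j7 -0.01 F [-0.1  0.8 -8.1] w 0.0258
dx -0.40 dy 1.22 dz 20.39 twist -0.004 rows 4.9
t=14.83 pos [ 0.4336 -0.189   0.1295] down [ 0.018  0.018 -1.   ] jaw -0.004 j7 -0.01 F [-0.1  0.8 -8.1] w 0.0258
dx 0.65 dy 26.69 dz -12.49 twist -0.004 rows 7.1
```

E reads 8.1 N, so it is full. It goes to the feed tray.

Request:
arm_command --commands '[{"dx": 0.1,"dy": 3.4,"dz": -1.6,"twist": 0},{"dx": 0.2,"dy": 6.8,"dz": -3.2,"twist": 0},{"dx": 0.3,"dy": 10.2,"dz": -4.8,"twist": 0},{"dx": 0.4,"dy": 13.6,"dz": -6.4,"twist": 0},{"dx": 0.5,"dy": 17,"dz": -8,"twist": 0},{"dx": 0.6,"dy": 20.4,"dz": -9.6,"twist": 0},{"dx": 0.6,"dy": 23.8,"dz": -11.1,"twist": 0},{"dx": 0.6,"dy": 26,"dz": -12.2,"twist": 0},{"dx": 0.6,"dy": 26.7,"dz": -12.5,"twist": 0},{"dx": 0.6,"dy": 26.7,"dz": -12.5,"twist": 0},{"dx": 0.6,"dy": 26.7,"dz": -12.5,"twist": 0}]'

```text
clock: 15.75
position: [0.7001, -0.0648, 0.1285]
tool_rot: [2.446, 1.548, 0.872]
force: [-0.4, -1.3, -7.5]
grip_width: 0.0262
```

```bash
python3 - <<'E'
from h import *
go(.701,-.065,.0845,0)
E
```

```text
t=15.75 pos [ 0.7001 -0.0648  0.1285] down [ 0.015  0.018 -1.   ] jaw -0.003 j7 -0.24 F [-0.4 -1.3 -7.5] w 0.0262
dx 4.40 dy 0.02 dz 0.10 twist -0.003 rows 1.1
```

Request:
arm_command --commands '[{"dx": 1.5,"dy": 0,"dz": 0,"twist": 0},{"dx": 3,"dy": 0,"dz": 0,"twist": 0},{"dx": 3.8,"dy": 0,"dz": 0,"twist": 0},{"dx": 4.3,"dy": 0,"dz": 0,"twist": 0},{"dx": 4.4,"dy": 0,"dz": 0,"twist": 0},{"dx": 4.4,"dy": 0,"dz": 0,"twist": 0}]'

```text
clock: 16.25
position: [0.6997, -0.0646, 0.0847]
tool_rot: [2.497, 1.549, 0.922]
force: [-8.9, -0.1, 8.1]
grip_width: 0.0258
```

Request:
arm_command --commands '[{"dx": 0,"dy": 0,"dz": 0,"twist": 0},{"dx": 0,"dy": 0,"dz": 0,"twist": 0},{"dx": 0,"dy": 0,"dz": 0,"twist": 0},{"dx": 0,"dy": 0,"dz": 0,"twist": 0}]' --grip -0.2

```text
clock: 16.58
position: [0.6999, -0.0646, 0.0848]
tool_rot: [2.477, 1.549, 0.903]
force: [-0.8, 0.3, 0.1]
grip_width: 0.0516
```

Request:
arm_command --commands '[{"dx": -4,"dy": 0,"dz": 0,"twist": 0},{"dx": -8,"dy": 0,"dz": 0,"twist": 0},{"dx": -10,"dy": 0,"dz": 0,"twist": 0},{"dx": -10,"dy": 0,"dz": 0,"twist": 0}]'

```text
clock: 16.92
position: [0.7008, -0.0663, 0.1903]
tool_rot: [2.251, 1.544, 0.676]
force: [0.1, -0.4, -0.4]
grip_width: 0.0514
```

```bash
python3 - <<'E'
from h import *
collar('w6.png',(.7,-.065),.104)
go(.675,-.193,.178,0)
E
```

```text
pred [310. 209.]
blob [310. 206.] [  39   37 1127] [ 0.6999 -0.0628  0.104 ]
t=16.97 pos [ 0.6998 -0.0664  0.1875] down [ 0.018  0.017 -1.   ] jaw -0.004 j7 -0.22 F [ 0.1  0.9 -0.8] w 0.0514
dx 0.70 dy -2.45 dz 12.68 twist -0.004 rows 3.1
```

View pics/w6.png

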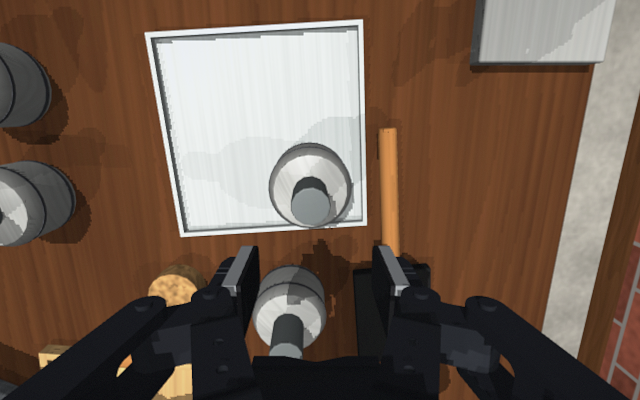

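E stands upright in the feed tray, with its collar at (310,206). F is next.

Request:
arm_command --commands '[{"dx": 0.7,"dy": -2.5,"dz": 12.7,"twist": 0},{"dx": 0.7,"dy": -2.5,"dz": 12.7,"twist": 0},{"dx": 0.7,"dy": -2.5,"dz": 12.7,"twist": 0},{"dx": 0.7,"dy": -2.5,"dz": 12.7,"twist": 0},{"dx": 0.7,"dy": -2.5,"dz": 12.7,"twist": 0},{"dx": 0.7,"dy": -2.5,"dz": 12.7,"twist": 0}]'

```text
clock: 17.47
position: [0.6741, -0.1931, 0.177]
tool_rot: [2.376, 1.546, 0.8]
force: [-0.3, 0.8, -0.3]
grip_width: 0.0515
```

```bash
python3 - <<'E'
from h import *
collar('w7.png',(.675,-.193))
go(.675,-.193,.079,0)
E
```

```text
pred [313. 215.]
blob [320. 209.] [  40   39 1228] [ 0.679  -0.1889  0.1   ]
t=17.52 pos [ 0.6745 -0.192   0.1773] down [ 0.017  0.018 -1.   ] jaw -0.003 j7 -0.03 F [-0.4  0.6 -0.6] w 0.0515
dx 9.83 dy -0.12 dz 0.27 twist -0.003 rows 2.4
```

Aim for (.677,-.190).

Request:
arm_command --commands '[{"dx": 4,"dy": 0.2,"dz": -0.1,"twist": 0},{"dx": 7.5,"dy": 0.1,"dz": -0.1,"twist": 0},{"dx": 9.8,"dy": 0.1,"dz": -0.1,"twist": 0},{"dx": 9.8,"dy": 0.1,"dz": -0.1,"twist": 0},{"dx": 9.8,"dy": 0.1,"dz": -0.1,"twist": 0}]'

```text
clock: 17.93
position: [0.6772, -0.1876, 0.0789]
tool_rot: [2.444, 1.546, 0.872]
force: [-0.7, 0.5, 0.8]
grip_width: 0.051
```

Request:
arm_command --commands '[{"dx": 0,"dy": 0,"dz": 0,"twist": 0},{"dx": 0,"dy": 0,"dz": 0,"twist": 0},{"dx": 0,"dy": 0,"dz": 0,"twist": 0},{"dx": 0,"dy": 0,"dz": 0,"twist": 0}]' --grip 1

```text
clock: 18.27
position: [0.6784, -0.1871, 0.0814]
tool_rot: [2.349, 1.544, 0.777]
force: [-1.5, 1.9, 6.3]
grip_width: 0.0257
```

Request:
arm_command --commands '[{"dx": -2,"dy": 0,"dz": 0,"twist": 0},{"dx": -4,"dy": 0,"dz": 0,"twist": 0},{"dx": -5,"dy": 0,"dz": 0,"twist": 0},{"dx": -5,"dy": 0,"dz": 0,"twist": 0},{"dx": -5,"dy": 0,"dz": 0,"twist": 0},{"dx": -5,"dy": 0,"dz": 0,"twist": 0}]'

```text
clock: 18.77
position: [0.677, -0.188, 0.1305]
tool_rot: [2.38, 1.545, 0.808]
force: [0.0, -0.1, -3.3]
grip_width: 0.0262
```

```bash
python3 - <<'E'
from h import *
go(.537,-.32,.13,0); go(.697,.019,.13,0)
E
```

```text
t=18.77 pos [ 0.677  -0.188   0.1305] down [ 0.018  0.019 -1.   ] jaw -0.001 j7 -0.05 F [ 0.  -0.1 -3.3] w 0.0262
dx -0.44 dy -13.98 dz 13.21 twist -0.001 rows 4.6
t=18.77 pos [ 0.677  -0.188   0.1305] down [ 0.018  0.019 -1.   ] jaw -0.001 j7 -0.05 F [ 0.  -0.1 -3.3] w 0.0262
dx 0.48 dy 1.97 dz -20.70 twist -0.001 rows 5.0
```

F reads 3.3 N, so it is empty. It goes to the return tray.

Request:
arm_command --commands '[{"dx": -0.1,"dy": -2.8,"dz": 2.6,"twist": 0},{"dx": -0.2,"dy": -5.6,"dz": 5.2,"twist": 0},{"dx": -0.3,"dy": -8.4,"dz": 7.8,"twist": 0},{"dx": -0.4,"dy": -11.2,"dz": 10.4,"twist": 0},{"dx": -0.4,"dy": -13.4,"dz": 12.4,"twist": 0},{"dx": -0.4,"dy": -14,"dz": 13,"twist": 0},{"dx": -0.4,"dy": -14,"dz": 13,"twist": 0},{"dx": -0.4,"dy": -14,"dz": 13,"twist": 0}]'

```text
clock: 19.43
position: [0.5366, -0.3178, 0.1289]
tool_rot: [2.417, 1.545, 0.844]
force: [-0.0, 0.1, -2.1]
grip_width: 0.0259
```

```bash
python3 - <<'E'
from h import *
go(.537,-.319,.0895,0)
E
```

```text
t=19.43 pos [ 0.5366 -0.3178  0.1289] down [ 0.017  0.02  -1.   ] jaw -0.002 j7 0.17 F [-0.   0.1 -2.1] w 0.0259
dx 3.94 dy -0.03 dz 0.20 twist -0.002 rows 0.9
```

Request:
arm_command --commands '[{"dx": 1.5,"dy": 0,"dz": 0.1,"twist": 0},{"dx": 2.8,"dy": 0,"dz": 0.1,"twist": 0},{"dx": 3.5,"dy": 0,"dz": 0.1,"twist": 0},{"dx": 3.9,"dy": 0,"dz": 0.1,"twist": 0},{"dx": 4.0,"dy": 0,"dz": 0.1,"twist": 0},{"dx": 4.0,"dy": 0,"dz": 0.1,"twist": 0}]'

```text
clock: 19.93
position: [0.5376, -0.3168, 0.0894]
tool_rot: [2.458, 1.545, 0.887]
force: [-5.8, 5.5, 12.3]
grip_width: 0.0262
```

Request:
arm_command --commands '[{"dx": 0,"dy": 0,"dz": 0,"twist": 0},{"dx": 0,"dy": 0,"dz": 0,"twist": 0},{"dx": 0,"dy": 0,"dz": 0,"twist": 0},{"dx": 0,"dy": 0,"dz": 0,"twist": 0}]' --grip -0.2

```text
clock: 20.27
position: [0.5379, -0.3166, 0.0894]
tool_rot: [2.452, 1.544, 0.88]
force: [0.2, -0.3, 0.5]
grip_width: 0.0511
```

Request:
arm_command --commands '[{"dx": -4,"dy": 0,"dz": 0,"twist": 0},{"dx": -8,"dy": 0,"dz": 0,"twist": 0},{"dx": -10,"dy": 0,"dz": 0,"twist": 0},{"dx": -10,"dy": 0,"dz": 0,"twist": 0}]'

```text
clock: 20.6
position: [0.538, -0.3196, 0.1941]
tool_rot: [2.219, 1.543, 0.647]
force: [-0.5, -1.2, -0.2]
grip_width: 0.0511
```

```bash
python3 - <<'E'
from h import *
collar('w8.png',(.537,-.32),.108)
go(.436,-.081,.178,0)
save('top','top8.png')
E
```

```text
pred [310. 212.]
blob [312. 210.] [  39   37 1114] [ 0.5383 -0.319   0.108 ]
t=20.65 pos [ 0.5371 -0.3193  0.1917] down [ 0.02   0.018 -1.   ] jaw -0.001 j7 0.21 F [-0.2 -0.  -0.8] w 0.0514
dx 1.60 dy -10.16 dz -23.79 twist -0.001 rows 6.2
```

View pics/w8.png

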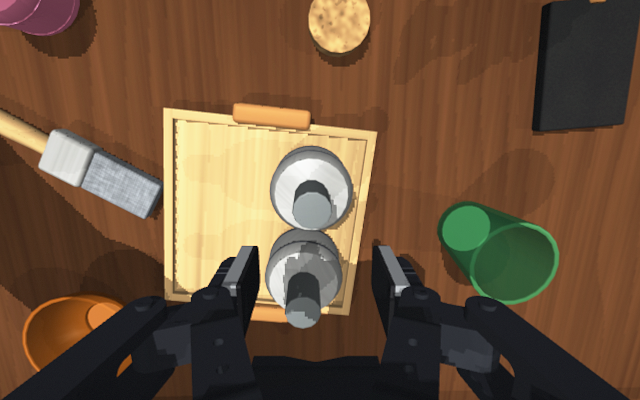

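View pics/top8.png

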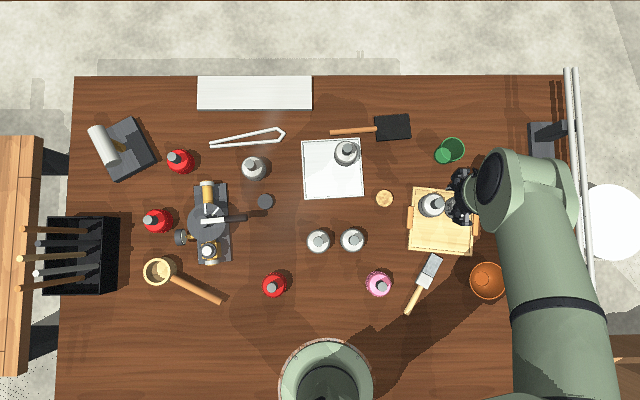

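Two carts now stand upright in the return tray and one in the feed tray. The remaining carts are unmoved. D is next.

Request:
arm_command --commands '[{"dx": 0.4,"dy": -10.2,"dz": -23.8,"twist": 0},{"dx": 0.8,"dy": -10.2,"dz": -23.8,"twist": 0},{"dx": 1.2,"dy": -10.2,"dz": -23.8,"twist": 0},{"dx": 1.6,"dy": -10.2,"dz": -23.8,"twist": 0},{"dx": 1.6,"dy": -10.2,"dz": -23.8,"twist": 0},{"dx": 1.6,"dy": -10.2,"dz": -23.8,"twist": 0},{"dx": 1.6,"dy": -10.2,"dz": -23.8,"twist": 0},{"dx": 1.6,"dy": -10.2,"dz": -23.8,"twist": 0},{"dx": 1.6,"dy": -10.2,"dz": -23.8,"twist": 0}]'

```text
clock: 21.45
position: [0.4347, -0.0805, 0.1763]
tool_rot: [2.422, 1.545, 0.852]
force: [0.4, -1.1, 0.2]
grip_width: 0.051
```

```bash
python3 - <<'E'
from h import *
collar('w9.png',(.436,-.081))
go(.436,-.081,.079,0)
E
```

```text
pred [314. 216.]
blob [314. 213.] [  41   39 1237] [ 0.4359 -0.0783  0.1   ]
t=21.50 pos [ 0.4349 -0.0812  0.1764] down [ 0.017  0.019 -1.   ] jaw -0.001 j7 -0.20 F [-0.8  0.5 -0.7] w 0.0513
dx 9.73 dy -0.06 dz 0.17 twist -0.001 rows 2.3
```

Request:
arm_command --commands '[{"dx": 4,"dy": 0,"dz": 0,"twist": 0},{"dx": 7.5,"dy": 0,"dz": 0,"twist": 0},{"dx": 9.7,"dy": 0,"dz": 0,"twist": 0},{"dx": 9.7,"dy": 0,"dz": 0,"twist": 0},{"dx": 9.7,"dy": 0,"dz": 0,"twist": 0}]'

```text
clock: 21.92
position: [0.4363, -0.0797, 0.0788]
tool_rot: [2.501, 1.546, 0.929]
force: [0.9, -0.1, 0.7]
grip_width: 0.051
```

Request:
arm_command --commands '[{"dx": 0,"dy": 0,"dz": 0,"twist": 0},{"dx": 0,"dy": 0,"dz": 0,"twist": 0},{"dx": 0,"dy": 0,"dz": 0,"twist": 0},{"dx": 0,"dy": 0,"dz": 0,"twist": 0}]' --grip 1

```text
clock: 22.25
position: [0.4368, -0.0803, 0.0799]
tool_rot: [2.434, 1.546, 0.86]
force: [-4.0, -1.8, 10.5]
grip_width: 0.0258
```

Request:
arm_command --commands '[{"dx": -2,"dy": 0,"dz": 0,"twist": 0},{"dx": -4,"dy": 0,"dz": 0,"twist": 0},{"dx": -5,"dy": 0,"dz": 0,"twist": 0},{"dx": -5,"dy": 0,"dz": 0,"twist": 0},{"dx": -5,"dy": 0,"dz": 0,"twist": 0},{"dx": -5,"dy": 0,"dz": 0,"twist": 0}]'

```text
clock: 22.75
position: [0.4356, -0.0814, 0.1293]
tool_rot: [2.452, 1.546, 0.879]
force: [-0.6, 0.7, -6.8]
grip_width: 0.0261
```

```bash
python3 - <<'E'
from h import *
go(.445,-.393,.13,0); go(.697,.021,.13,0)
E
```

```text
t=22.75 pos [ 0.4356 -0.0814  0.1293] down [ 0.016  0.019 -1.   ] jaw -0.003 j7 -0.28 F [-0.6  0.7 -6.8] w 0.0261
dx -0.65 dy 1.03 dz 31.15 twist -0.003 rows 7.5
t=22.75 pos [ 0.4356 -0.0814  0.1293] down [ 0.016  0.019 -1.   ] jaw -0.003 j7 -0.28 F [-0.6  0.7 -6.8] w 0.0261
dx 0.53 dy 26.11 dz -10.30 twist -0.003 rows 6.7
```

D reads 6.8 N, so it is full. It goes to the feed tray.

Request:
arm_command --commands '[{"dx": 0.1,"dy": 3.6,"dz": -1.4,"twist": 0},{"dx": 0.2,"dy": 7.2,"dz": -2.8,"twist": 0},{"dx": 0.3,"dy": 10.8,"dz": -4.2,"twist": 0},{"dx": 0.4,"dy": 14.4,"dz": -5.6,"twist": 0},{"dx": 0.5,"dy": 18,"dz": -7,"twist": 0},{"dx": 0.5,"dy": 21.6,"dz": -8.4,"twist": 0},{"dx": 0.5,"dy": 24.8,"dz": -9.8,"twist": 0},{"dx": 0.5,"dy": 26.1,"dz": -10.3,"twist": 0},{"dx": 0.5,"dy": 26.1,"dz": -10.3,"twist": 0},{"dx": 0.5,"dy": 26.1,"dz": -10.3,"twist": 0}]'

```text
clock: 23.58
position: [0.6962, 0.0216, 0.128]
tool_rot: [2.539, 1.548, 0.967]
force: [-0.9, -0.4, -7.9]
grip_width: 0.0262
```

```bash
python3 - <<'E'
from h import *
go(.697,.021,.0845,0)
E
```

```text
t=23.58 pos [0.6962 0.0216 0.128 ] down [ 0.013  0.019 -1.   ] jaw -0.002 j7 -0.39 F [-0.9 -0.4 -7.9] w 0.0262
dx 4.35 dy 0.02 dz 0.14 twist -0.002 rows 1.0
```

Request:
arm_command --commands '[{"dx": 1.5,"dy": 0,"dz": 0,"twist": 0},{"dx": 3,"dy": 0,"dz": 0,"twist": 0},{"dx": 3.8,"dy": 0,"dz": 0,"twist": 0},{"dx": 4.3,"dy": 0,"dz": 0,"twist": 0},{"dx": 4.4,"dy": 0,"dz": 0,"twist": 0},{"dx": 4.4,"dy": 0,"dz": 0,"twist": 0}]'

```text
clock: 24.08
position: [0.6955, 0.022, 0.0844]
tool_rot: [2.613, 1.55, 1.04]
force: [-15.3, -2.7, 16.4]
grip_width: 0.0261
```

Request:
arm_command --commands '[{"dx": 0,"dy": 0,"dz": 0,"twist": 0},{"dx": 0,"dy": 0,"dz": 0,"twist": 0},{"dx": 0,"dy": 0,"dz": 0,"twist": 0},{"dx": 0,"dy": 0,"dz": 0,"twist": 0}]' --grip -0.2

```text
clock: 24.42
position: [0.6956, 0.0219, 0.0843]
tool_rot: [2.597, 1.55, 1.024]
force: [0.6, -0.4, 0.8]
grip_width: 0.0509
```

Request:
arm_command --commands '[{"dx": -4,"dy": 0,"dz": 0,"twist": 0},{"dx": -8,"dy": 0,"dz": 0,"twist": 0},{"dx": -10,"dy": 0,"dz": 0,"twist": 0},{"dx": -10,"dy": 0,"dz": 0,"twist": 0}]'

```text
clock: 24.75
position: [0.6967, 0.0203, 0.1897]
tool_rot: [2.365, 1.545, 0.792]
force: [-0.1, 0.5, 0.2]
grip_width: 0.0511
```

```bash
python3 - <<'E'
from h import *
collar('w10.png',(.697,.02),.104)
go(.434,.019,.178,0)
save('top','top10.png')
E
```

```text
pred [312. 212.]
blob [310. 206.] [  39   37 1144] [0.6957 0.0241 0.104 ]
t=24.80 pos [0.6957 0.0202 0.187 ] down [ 0.015  0.018 -1.   ] jaw -0.003 j7 -0.36 F [-0.2  0.6 -0.4] w 0.0511
dx 0.50 dy -26.18 dz 0.20 twist -0.003 rows 6.3
```

View pics/w10.png

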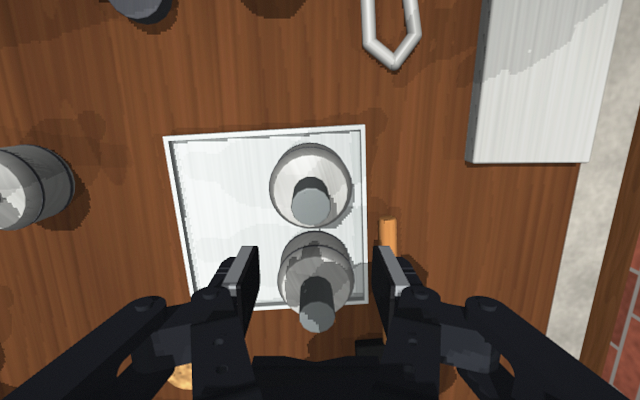

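View pics/top10.png

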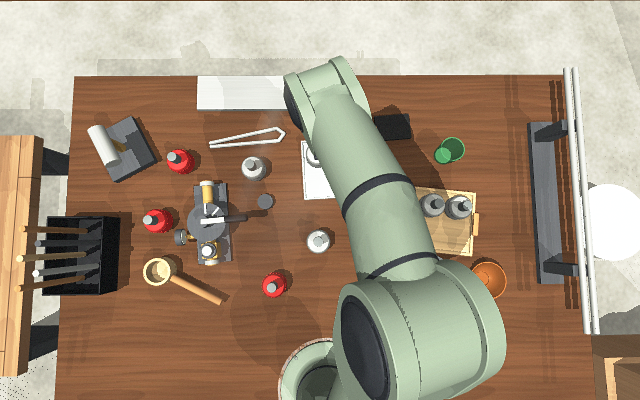

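D stands upright in the feed tray, with its collar at (310,206). C has not moved and is still at top pixel (318,240), so I'll go there next.

Request:
arm_command --commands '[{"dx": 0.5,"dy": -26.2,"dz": 0.2,"twist": 0},{"dx": 0.5,"dy": -26.2,"dz": 0.2,"twist": 0},{"dx": 0.5,"dy": -26.2,"dz": 0.2,"twist": 0},{"dx": 0.5,"dy": -26.2,"dz": 0.2,"twist": 0},{"dx": 0.5,"dy": -26.2,"dz": 0.2,"twist": 0},{"dx": 0.5,"dy": -26.2,"dz": 0.2,"twist": 0},{"dx": 0.5,"dy": -26.2,"dz": 0.2,"twist": 0},{"dx": 0.5,"dy": -26.2,"dz": 0.2,"twist": 0},{"dx": 0.5,"dy": -26.2,"dz": 0.2,"twist": 0}]'

```text
clock: 25.6
position: [0.4327, 0.0186, 0.1764]
tool_rot: [2.542, 1.549, 0.969]
force: [0.3, 0.3, -0.4]
grip_width: 0.0512
```

```bash
python3 - <<'E'
from h import *
collar('w11.png',(.434,.019))
go(.434,.021,.079,0)
E
```

```text
pred [315. 215.]
blob [314. 209.] [  40   38 1218] [0.4334 0.0232 0.1   ]
t=25.65 pos [0.4334 0.0188 0.1765] down [ 0.013  0.018 -1.   ] jaw -0.003 j7 -0.44 F [-0.2  0.4 -0.7] w 0.0512
dx 9.75 dy -0.07 dz -0.05 twist -0.003 rows 2.3
```

Request:
arm_command --commands '[{"dx": 4,"dy": -0.1,"dz": -0.1,"twist": 0},{"dx": 7.5,"dy": -0.1,"dz": -0.1,"twist": 0},{"dx": 9.7,"dy": -0.1,"dz": -0.1,"twist": 0},{"dx": 9.7,"dy": -0.1,"dz": -0.1,"twist": 0},{"dx": 9.7,"dy": -0.1,"dz": -0.1,"twist": 0}]'

```text
clock: 26.07
position: [0.4336, 0.022, 0.0788]
tool_rot: [2.65, 1.55, 1.078]
force: [0.7, -0.0, -0.2]
grip_width: 0.0512
```

Request:
arm_command --commands '[{"dx": 0,"dy": 0,"dz": 0,"twist": 0},{"dx": 0,"dy": 0,"dz": 0,"twist": 0},{"dx": 0,"dy": 0,"dz": 0,"twist": 0},{"dx": 0,"dy": 0,"dz": 0,"twist": 0}]' --grip 1

```text
clock: 26.4
position: [0.4342, 0.022, 0.0798]
tool_rot: [2.576, 1.549, 1.003]
force: [-3.7, 1.2, 11.1]
grip_width: 0.0261
```

Request:
arm_command --commands '[{"dx": -2,"dy": 0,"dz": 0,"twist": 0},{"dx": -4,"dy": 0,"dz": 0,"twist": 0},{"dx": -5,"dy": 0,"dz": 0,"twist": 0},{"dx": -5,"dy": 0,"dz": 0,"twist": 0},{"dx": -5,"dy": 0,"dz": 0,"twist": 0},{"dx": -5,"dy": 0,"dz": 0,"twist": 0}]'

```text
clock: 26.9
position: [0.4333, 0.0208, 0.1292]
tool_rot: [2.595, 1.549, 1.022]
force: [0.0, 0.5, -7.2]
grip_width: 0.0258
```

```bash
python3 - <<'E'
from h import *
go(.45,-.394,.13,0); go(.617,-.069,.13,0); go(.613,.017,.13,0)
E
```

```text
t=26.90 pos [0.4333 0.0208 0.1292] down [ 0.011  0.018 -1.   ] jaw -0.003 j7 -0.53 F [ 0.   0.5 -7.2] w 0.0258
dx -0.82 dy 1.78 dz 41.47 twist -0.003 rows 10.0
t=26.90 pos [0.4333 0.0208 0.1292] down [ 0.011  0.018 -1.   ] jaw -0.003 j7 -0.53 F [ 0.   0.5 -7.2] w 0.0258
dx -0.04 dy 18.39 dz 8.94 twist -0.003 rows 4.9
t=26.90 pos [0.4333 0.0208 0.1292] down [ 0.011  0.018 -1.   ] jaw -0.003 j7 -0.53 F [ 0.   0.5 -7.2] w 0.0258
dx 0.11 dy 17.97 dz 0.34 twist -0.003 rows 4.3
```

C reads 7.2 N, so it is full. It goes to the near feed slot on the right.

Request:
arm_command --commands '[{"dx": 0,"dy": 3.6,"dz": 1.8,"twist": 0},{"dx": 0,"dy": 7.2,"dz": 3.5,"twist": 0},{"dx": 0,"dy": 10.8,"dz": 5.3,"twist": 0},{"dx": 0,"dy": 14.4,"dz": 7.0,"twist": 0},{"dx": 0,"dy": 17.2,"dz": 8.4,"twist": 0},{"dx": 0,"dy": 18.2,"dz": 8.8,"twist": 0},{"dx": 0,"dy": 18.2,"dz": 8.8,"twist": 0},{"dx": 0,"dy": 18.2,"dz": 8.8,"twist": 0}]'

```text
clock: 27.57
position: [0.6144, -0.0675, 0.1277]
tool_rot: [2.713, 1.55, 1.14]
force: [-0.6, 0.2, -6.8]
grip_width: 0.0263
```

```bash
python3 - <<'E'
from h import *
go(.615,-.068,.0845,0)
E
```

```text
t=27.57 pos [ 0.6144 -0.0675  0.1277] down [ 0.009  0.019 -1.   ] jaw -0.003 j7 -0.29 F [-0.6  0.2 -6.8] w 0.0263
dx 4.31 dy 0.02 dz 0.13 twist -0.003 rows 1.0
```

Request:
arm_command --commands '[{"dx": 1.5,"dy": 0,"dz": 0,"twist": 0},{"dx": 3,"dy": 0,"dz": 0,"twist": 0},{"dx": 3.8,"dy": 0,"dz": 0,"twist": 0},{"dx": 4.2,"dy": 0,"dz": 0,"twist": 0},{"dx": 4.3,"dy": 0,"dz": 0,"twist": 0},{"dx": 4.3,"dy": 0,"dz": 0,"twist": 0}]'

```text
clock: 28.07
position: [0.6145, -0.0664, 0.0847]
tool_rot: [2.722, 1.55, 1.149]
force: [0.3, 0.5, -6.8]
grip_width: 0.0262
```

Request:
arm_command --commands '[{"dx": 0,"dy": 0,"dz": 0,"twist": 0},{"dx": 0,"dy": 0,"dz": 0,"twist": 0},{"dx": 0,"dy": 0,"dz": 0,"twist": 0},{"dx": 0,"dy": 0,"dz": 0,"twist": 0}]' --grip -0.2

```text
clock: 28.4
position: [0.6149, -0.0664, 0.0852]
tool_rot: [2.676, 1.55, 1.103]
force: [0.1, -0.1, 1.1]
grip_width: 0.0512
```

Request:
arm_command --commands '[{"dx": -4,"dy": 0,"dz": 0,"twist": 0},{"dx": -8,"dy": 0,"dz": 0,"twist": 0},{"dx": -10,"dy": 0,"dz": 0,"twist": 0},{"dx": -10,"dy": 0,"dz": 0,"twist": 0}]'

```text
clock: 28.73
position: [0.6161, -0.0683, 0.1904]
tool_rot: [2.4, 1.547, 0.827]
force: [0.1, -0.5, -0.5]
grip_width: 0.0512
```

```bash
python3 - <<'E'
from h import *
collar('w12.png',(.614,-.068),.104)
go(.656,.212,.178,0)
E
```

```text
pred [309. 211.]
blob [309. 207.] [  38   37 1129] [ 0.6137 -0.0652  0.104 ]
t=28.78 pos [ 0.6151 -0.0684  0.1879] down [ 0.014  0.018 -1.   ] jaw -0.003 j7 -0.25 F [ 0.1 -1.3 -0.2] w 0.0512
dx 1.55 dy 4.00 dz -28.03 twist -0.003 rows 6.8
```

View pics/w12.png

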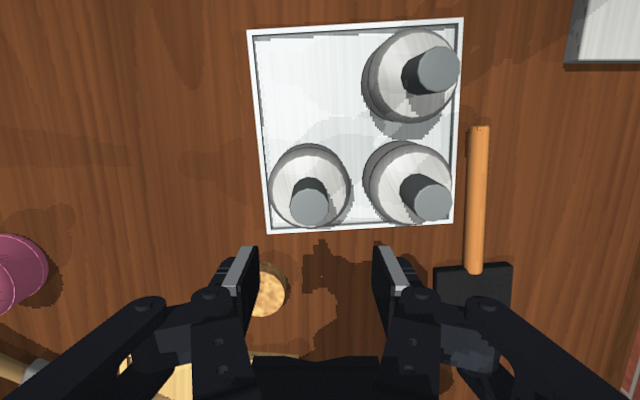

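Three carts stand upright in the feed tray. A is next.

Request:
arm_command --commands '[{"dx": 0.4,"dy": 4,"dz": -28,"twist": 0},{"dx": 0.8,"dy": 4,"dz": -28,"twist": 0},{"dx": 1.2,"dy": 4,"dz": -28,"twist": 0},{"dx": 1.5,"dy": 4,"dz": -28,"twist": 0},{"dx": 1.5,"dy": 4,"dz": -28,"twist": 0},{"dx": 1.5,"dy": 4,"dz": -28,"twist": 0},{"dx": 1.5,"dy": 4,"dz": -28,"twist": 0},{"dx": 1.5,"dy": 4,"dz": -28,"twist": 0},{"dx": 1.5,"dy": 4,"dz": -28,"twist": 0},{"dx": 1.5,"dy": 4,"dz": -28,"twist": 0}]'

```text
clock: 29.62
position: [0.6558, 0.2111, 0.1776]
tool_rot: [2.496, 1.55, 0.922]
force: [0.0, -1.4, -0.1]
grip_width: 0.0511
```

```bash
python3 - <<'E'
from h import *
collar('w13.png',(.656,.212))
go(.656,.213,.079,0)
E
```

```text
pred [313. 213.]
blob [315. 207.] [ 39  35 995] [0.6574 0.2163 0.1   ]
t=29.67 pos [0.656  0.2103 0.1778] down [ 0.013  0.017 -1.   ] jaw -0.004 j7 -0.67 F [ 0.4 -0.5 -0.1] w 0.0510
dx 9.89 dy -0.13 dz -0.10 twist -0.004 rows 2.4
```

View pics/w13.png

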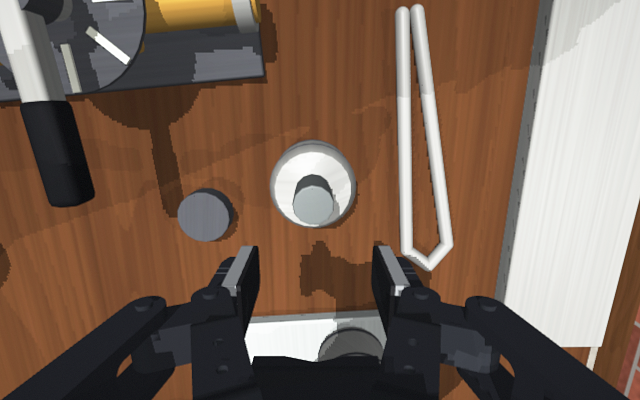

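Request:
arm_command --commands '[{"dx": 4,"dy": 0,"dz": -0.2,"twist": 0},{"dx": 7.5,"dy": 0,"dz": -0.2,"twist": 0},{"dx": 9.9,"dy": 0,"dz": -0.2,"twist": 0},{"dx": 9.9,"dy": 0,"dz": -0.2,"twist": 0},{"dx": 9.9,"dy": 0,"dz": -0.2,"twist": 0}]'

```text
clock: 30.08
position: [0.6572, 0.2126, 0.0786]
tool_rot: [2.519, 1.551, 0.944]
force: [-0.0, -0.2, 1.0]
grip_width: 0.0511
```

Request:
arm_command --commands '[{"dx": 0,"dy": 0,"dz": 0,"twist": 0},{"dx": 0,"dy": 0,"dz": 0,"twist": 0},{"dx": 0,"dy": 0,"dz": 0,"twist": 0},{"dx": 0,"dy": 0,"dz": 0,"twist": 0}]' --grip 1

```text
clock: 30.42
position: [0.6581, 0.2126, 0.0805]
tool_rot: [2.437, 1.549, 0.86]
force: [-1.7, -1.4, 8.8]
grip_width: 0.0263
```

Request:
arm_command --commands '[{"dx": -2,"dy": 0,"dz": 0,"twist": 0},{"dx": -4,"dy": 0,"dz": 0,"twist": 0},{"dx": -5,"dy": 0,"dz": 0,"twist": 0},{"dx": -5,"dy": 0,"dz": 0,"twist": 0},{"dx": -5,"dy": 0,"dz": 0,"twist": 0},{"dx": -5,"dy": 0,"dz": 0,"twist": 0}]'

```text
clock: 30.92
position: [0.657, 0.2115, 0.1295]
tool_rot: [2.456, 1.55, 0.88]
force: [-1.4, 0.3, -3.6]
grip_width: 0.0262
```

```bash
python3 - <<'E'
from h import *
go(.53,.1,.13,0); go(.612,.017,.13,0)
E
```

```text
t=30.92 pos [0.657  0.2115 0.1295] down [ 0.013  0.016 -1.   ] jaw -0.006 j7 -0.69 F [-1.4  0.3 -3.6] w 0.0262
dx -0.39 dy -12.64 dz 11.21 twist -0.006 rows 4.1
t=30.92 pos [0.657  0.2115 0.1295] down [ 0.013  0.016 -1.   ] jaw -0.006 j7 -0.69 F [-1.4  0.3 -3.6] w 0.0262
dx -0.41 dy -4.39 dz 19.47 twist -0.006 rows 4.8
```

A reads 3.6 N, so it is probably empty. I'll check the reading again on the way.

Request:
arm_command --commands '[{"dx": -0.1,"dy": -2.4,"dz": 2.4,"twist": 0},{"dx": -0.2,"dy": -4.8,"dz": 5,"twist": 0},{"dx": -0.3,"dy": -7.2,"dz": 8,"twist": 0},{"dx": -0.4,"dy": -10,"dz": 10.5,"twist": 0},{"dx": -0.4,"dy": -12.6,"dz": 13,"twist": 0},{"dx": -0.4,"dy": -14,"dz": 16.5,"twist": 0},{"dx": -0.5,"dy": -14.7,"dz": 20,"twist": 0},{"dx": -0.5,"dy": -15.3,"dz": 23.5,"twist": 0},{"dx": -0.6,"dy": -16,"dz": 27,"twist": 0},{"dx": -0.7,"dy": -16.6,"dz": 30,"twist": 0},{"dx": -0.7,"dy": -17,"dz": 32,"twist": 0},{"dx": -0.7,"dy": -17,"dz": 32,"twist": 0}]'

```text
clock: 31.92
position: [0.4834, -0.1123, 0.1282]
tool_rot: [2.513, 1.553, 0.931]
force: [-0.1, -0.4, -3.3]
grip_width: 0.0265
```

```bash
python3 - <<'E'
from h import *
go(.453,-.311,.13,0)
E
```

```text
t=31.92 pos [ 0.4834 -0.1123  0.1282] down [ 0.011  0.015 -1.   ] jaw -0.011 j7 -0.24 F [-0.1 -0.4 -3.3] w 0.0265
dx -0.51 dy -2.82 dz 19.90 twist -0.011 rows 4.8
```

Request:
arm_command --commands '[{"dx": -0.1,"dy": -0.6,"dz": 4,"twist": 0},{"dx": -0.2,"dy": -1.2,"dz": 8,"twist": 0},{"dx": -0.3,"dy": -1.8,"dz": 12,"twist": 0},{"dx": -0.4,"dy": -2.4,"dz": 16,"twist": 0},{"dx": -0.5,"dy": -2.8,"dz": 19,"twist": 0},{"dx": -0.5,"dy": -2.8,"dz": 19.9,"twist": 0},{"dx": -0.5,"dy": -2.8,"dz": 19.9,"twist": 0},{"dx": -0.5,"dy": -2.8,"dz": 19.9,"twist": 0}]'

```text
clock: 32.58
position: [0.4531, -0.3103, 0.1292]
tool_rot: [2.578, 1.552, 0.996]
force: [0.7, 1.4, -2.9]
grip_width: 0.0258
```

```bash
python3 - <<'E'
from h import *
go(.453,-.311,.0885,0)
E
```

```text
t=32.58 pos [ 0.4531 -0.3103  0.1292] down [ 0.01   0.016 -1.   ] jaw -0.012 j7 0.16 F [ 0.7  1.4 -2.9] w 0.0258
dx 4.07 dy -0.05 dz 0.14 twist -0.012 rows 1.0
```

Request:
arm_command --commands '[{"dx": 1.5,"dy": 0,"dz": 0,"twist": 0},{"dx": 2.8,"dy": 0,"dz": 0,"twist": 0},{"dx": 3.6,"dy": 0,"dz": 0,"twist": 0},{"dx": 4.0,"dy": 0,"dz": 0,"twist": 0},{"dx": 4.1,"dy": 0,"dz": 0,"twist": 0},{"dx": 4.1,"dy": 0,"dz": 0,"twist": 0}]'

```text
clock: 33.08
position: [0.4538, -0.3087, 0.0882]
tool_rot: [2.606, 1.552, 1.025]
force: [-0.9, 1.2, -3.2]
grip_width: 0.0258
```

Request:
arm_command --commands '[{"dx": 0,"dy": 0,"dz": 0,"twist": 0},{"dx": 0,"dy": 0,"dz": 0,"twist": 0},{"dx": 0,"dy": 0,"dz": 0,"twist": 0},{"dx": 0,"dy": 0,"dz": 0,"twist": 0}]' --grip -0.2

```text
clock: 33.42
position: [0.454, -0.3088, 0.0885]
tool_rot: [2.576, 1.552, 0.994]
force: [-0.6, 0.5, -0.5]
grip_width: 0.0512
```

Request:
arm_command --commands '[{"dx": -4,"dy": 0,"dz": 0,"twist": 0},{"dx": -8,"dy": 0,"dz": 0,"twist": 0},{"dx": -10,"dy": 0,"dz": 0,"twist": 0},{"dx": -10,"dy": 0,"dz": 0,"twist": 0}]'

```text
clock: 33.75
position: [0.4546, -0.3114, 0.193]
tool_rot: [2.247, 1.551, 0.665]
force: [-0.1, 0.0, 0.7]
grip_width: 0.0511
```

```bash
python3 - <<'E'
from h import *
collar('w14.png',(.453,-.311),.108)
go(.5,.1,.21,.087)
save('top','top14.png')
E
```

```text
pred [310. 210.]
blob [312. 198.] [  39   36 1135] [ 0.4548 -0.302   0.108 ]
t=33.80 pos [ 0.4537 -0.3111  0.1907] down [ 0.014  0.013 -1.   ] jaw -0.011 j7 0.21 F [-0.8  0.1 -0.9] w 0.0511
dx -1.32 dy 4.20 dz -41.18 twist -0.098 rows 9.9
```

View pics/w14.png

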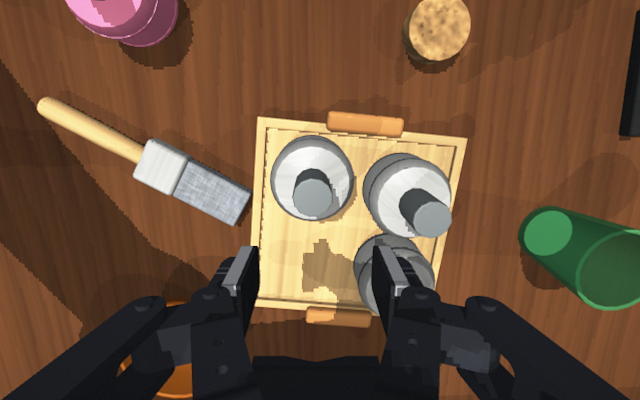

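View pics/top14.png

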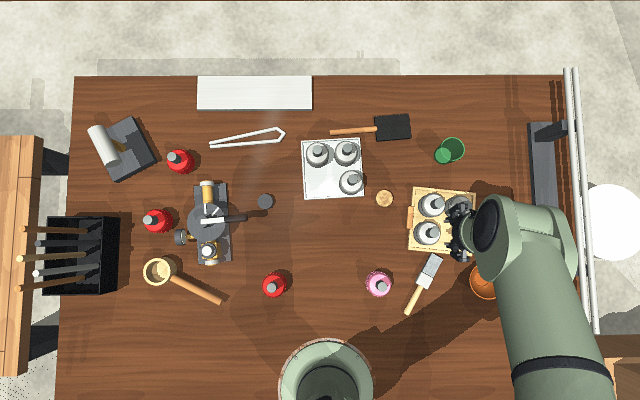

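A measures (.455,-.302), which is near the rim at tray y' of about +53 mm. I'll move the arm away and check this from the top and side before touching the valve.

Request:
arm_command --commands '[{"dx": -0.5,"dy": 4.2,"dz": -41.2,"twist": -0.1},{"dx": -1.3,"dy": 4.2,"dz": -41.2,"twist": -0.1},{"dx": -1.3,"dy": 4.2,"dz": -41.2,"twist": -0.1},{"dx": -1.3,"dy": 4.2,"dz": -41.2,"twist": -0.1},{"dx": -1.3,"dy": 4.2,"dz": -41.2,"twist": -0.1},{"dx": -1.3,"dy": 4.2,"dz": -41.2,"twist": -0.1},{"dx": -1.3,"dy": 4.2,"dz": -41.2,"twist": -0.1},{"dx": -1.3,"dy": 4.2,"dz": -41.2,"twist": -0.1},{"dx": -1.3,"dy": 4.2,"dz": -41.2,"twist": -0.1},{"dx": -1.3,"dy": 4.2,"dz": -41.2,"twist": -0.1},{"dx": -1.3,"dy": 4.2,"dz": -41.2,"twist": -0.1},{"dx": -1.3,"dy": 4.2,"dz": -41.2,"twist": -0.1}]'

```text
clock: 34.85
position: [0.4986, 0.103, 0.2077]
tool_rot: [2.479, 1.552, 1.002]
force: [-0.4, -0.1, -1.0]
grip_width: 0.0509
```

```bash
python3 - <<'E'
from h import *
a=save('top','top15.png'); b=save('side','side15.png')
za=cv2.resize(a[120:270,290:490,::-1],None,fx=4,fy=4,interpolation=cv2.INTER_CUBIC)
zb=cv2.resize(b[110:260,250:450,::-1],None,fx=4,fy=4,interpolation=cv2.INTER_CUBIC)
cv2.imwrite('pics/z15a.png',za[:600,:800]);cv2.imwrite('pics/z15b.png',zb)
E
```

View pics/z15a.png

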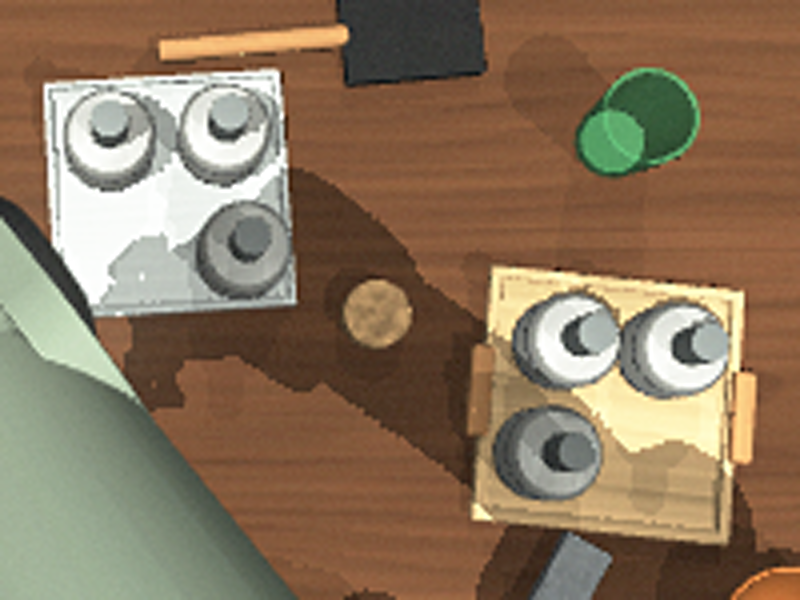

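View pics/z15b.png

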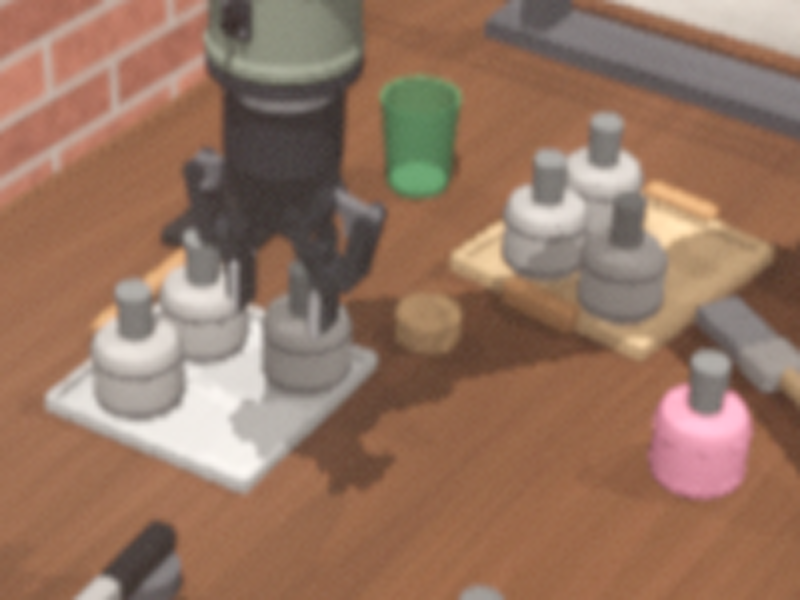

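```bash
python3 - <<'E'
from h import *
for t,c,y,z,L in(('f',(.657,-.025),.055,.104,[(110,120),(231,115),(250,238)]),('r',(.491,-.359),-.107,.108,[(599,328),(709,340),(572,452)])):
    for q in L:
        p=ray(TOP,290+q[0]/4,120+q[1]/4,z)[:2]; d=p-c
        print(t,p.round(3),'local',round(d@[np.cos(y),np.sin(y)],3),round(d@[-np.sin(y),np.cos(y)],3))
lev([])
go(.4986,.2465,.21,.087)
E
```

```text
f [0.693 0.022] local 0.039 0.045
f [ 0.696 -0.065] local 0.037 -0.042
f [ 0.607 -0.077] local -0.053 -0.049
r [ 0.541 -0.322] local 0.045 0.042
r [ 0.532 -0.399] local 0.045 -0.035
r [ 0.454 -0.299] local -0.043 0.056
t 34.95 pos [0.4988 0.1    0.2077] r 0.2422 ang -1.539 jaw 0.089 valve by jaw 0.002 by pos -0.055 F [ 0.4 -0.9 -0.5] M [-0.03  0.07  0.01] w 0.05130647302769304 j7 -0.5352914025402264
t=34.95 pos [0.4988 0.1    0.2077] down [ 0.01   0.014 -1.   ] jaw 0.089 j7 -0.54 F [ 0.4 -0.9 -0.5] w 0.0513
dx -0.02 dy 1.29 dz -14.60 twist 0.002 rows 3.5
```

Top view puts C at local (-.053,-.049), about 13 mm off where I placed it. I'll look with the wrist camera.

```bash
python3 - <<'E'
from h import *
go(.62,-.07,.24,.0)
E
```

```text
t=34.95 pos [0.4988 0.1    0.2077] down [ 0.01   0.014 -1.   ] jaw 0.089 j7 -0.54 F [ 0.4 -0.9 -0.5] w 0.0513
dx -3.35 dy 10.60 dz 17.97 twist 0.089 rows 5.1
```

Request:
arm_command --commands '[{"dx": -3.4,"dy": 10.6,"dz": 18,"twist": 0.09},{"dx": -3.4,"dy": 10.6,"dz": 18,"twist": 0.09},{"dx": -3.4,"dy": 10.6,"dz": 18,"twist": 0.09},{"dx": -3.4,"dy": 10.6,"dz": 18,"twist": 0.09},{"dx": -3.4,"dy": 10.6,"dz": 18,"twist": 0.09},{"dx": -3.4,"dy": 10.6,"dz": 18,"twist": 0.09},{"dx": -3.4,"dy": 10.6,"dz": 18,"twist": 0.09},{"dx": -3.4,"dy": 10.6,"dz": 18,"twist": 0.09}]'

```text
clock: 35.62
position: [0.6194, -0.0715, 0.2397]
tool_rot: [2.612, 1.554, 1.038]
force: [-0.7, 0.0, -0.1]
grip_width: 0.0515
```

```bash
python3 - <<'E'
from h import *
collar('w16.png',(.61,-.07),.104)
go(.607,-.077,.24,.0)
E
```

```text
pred [302. 191.]
blob [302. 199.] [ 32  31 784] [ 0.6099 -0.0768  0.104 ]
t=35.67 pos [ 0.6193 -0.0706  0.2399] down [ 0.009  0.014 -1.   ] jaw -0.001 j7 -0.25 F [-0.5  0.  -1.1] w 0.0511
dx -0.03 dy -1.23 dz 0.64 twist -0.001 rows 0.3
```

View pics/w16.png

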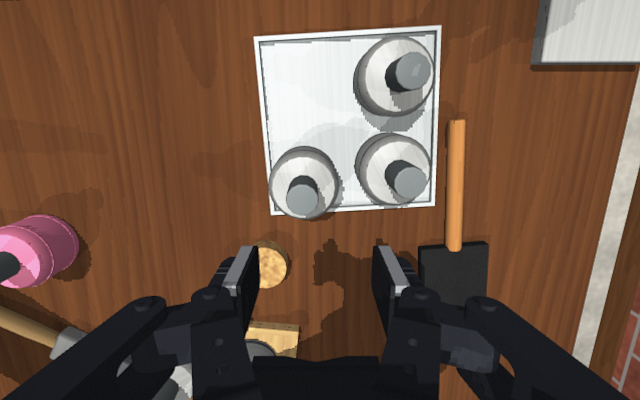

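C was knocked about 12 mm into the tray corner. I'll re-grasp it and set it back at (.616,-.067).

```bash
python3 - <<'E'
from h import *
go(.6095,-.077,.083,.0)
E
```

```text
t=35.67 pos [ 0.6193 -0.0706  0.2399] down [ 0.009  0.014 -1.   ] jaw -0.001 j7 -0.25 F [-0.5  0.  -1.1] w 0.0511
dx 15.67 dy -1.11 dz 0.87 twist -0.001 rows 3.8
```

Request:
arm_command --commands '[{"dx": 3,"dy": -1.1,"dz": 0.8,"twist": 0},{"dx": 6,"dy": -1.1,"dz": 0.8,"twist": 0},{"dx": 9,"dy": -1.1,"dz": 0.8,"twist": 0},{"dx": 12,"dy": -1.1,"dz": 0.8,"twist": 0},{"dx": 14.5,"dy": -1.1,"dz": 0.8,"twist": 0},{"dx": 15.6,"dy": -1.1,"dz": 0.8,"twist": 0},{"dx": 15.6,"dy": -1.1,"dz": 0.8,"twist": 0},{"dx": 15.6,"dy": -1.1,"dz": 0.8,"twist": 0}]'

```text
clock: 36.33
position: [0.6097, -0.0758, 0.0844]
tool_rot: [2.604, 1.554, 1.032]
force: [0.5, 0.1, 0.1]
grip_width: 0.0511
```

Request:
arm_command --commands '[{"dx": 0,"dy": 0,"dz": 0,"twist": 0},{"dx": 0,"dy": 0,"dz": 0,"twist": 0},{"dx": 0,"dy": 0,"dz": 0,"twist": 0},{"dx": 0,"dy": 0,"dz": 0,"twist": 0}]' --grip 1

```text
clock: 36.67
position: [0.6102, -0.0758, 0.0863]
tool_rot: [2.507, 1.553, 0.936]
force: [-5.2, 0.7, 12.9]
grip_width: 0.0262
```

Request:
arm_command --commands '[{"dx": -1,"dy": 0,"dz": 0,"twist": 0},{"dx": -2.2,"dy": 0,"dz": 0,"twist": 0},{"dx": -2.2,"dy": 0.3,"dz": -0.5,"twist": 0},{"dx": -2.2,"dy": 0.6,"dz": -1.0,"twist": 0},{"dx": -2.2,"dy": 0.6,"dz": -1.0,"twist": 0},{"dx": -2.2,"dy": 0.6,"dz": -1.0,"twist": 0}]'

```text
clock: 37.17
position: [0.6159, -0.0654, 0.1081]
tool_rot: [2.539, 1.553, 0.968]
force: [-0.2, -0.4, -6.8]
grip_width: 0.0259
```

```bash
python3 - <<'E'
from h import *
go(.615,-.067,.085,.0)
E
```

```text
t=37.17 pos [ 0.6159 -0.0654  0.1081] down [ 0.01   0.015 -1.   ] jaw 0.000 j7 -0.34 F [-0.2 -0.4 -6.8] w 0.0259
dx 2.31 dy -0.12 dz 0.20 twist 0.000 rows 0.6
```

Request:
arm_command --commands '[{"dx": 1,"dy": -0.1,"dz": 0.1,"twist": 0},{"dx": 1.8,"dy": -0.1,"dz": 0.1,"twist": 0},{"dx": 2.2,"dy": -0.1,"dz": 0.1,"twist": 0},{"dx": 2.2,"dy": -0.1,"dz": 0.1,"twist": 0},{"dx": 2.2,"dy": -0.1,"dz": 0.1,"twist": 0}]'

```text
clock: 37.58
position: [0.6137, -0.0663, 0.0857]
tool_rot: [2.682, 1.555, 1.111]
force: [-11.1, -0.6, 14.7]
grip_width: 0.0258
```

Request:
arm_command --commands '[{"dx": 0,"dy": 0,"dz": 0,"twist": 0},{"dx": 0,"dy": 0,"dz": 0,"twist": 0},{"dx": 0,"dy": 0,"dz": 0,"twist": 0},{"dx": 0,"dy": 0,"dz": 0,"twist": 0}]' --grip -0.2

```text
clock: 37.92
position: [0.6139, -0.0663, 0.0855]
tool_rot: [2.677, 1.555, 1.106]
force: [-0.1, -0.2, -0.7]
grip_width: 0.051
```

Request:
arm_command --commands '[{"dx": -4,"dy": 0,"dz": 0,"twist": 0},{"dx": -8,"dy": 0,"dz": 0,"twist": 0},{"dx": -12,"dy": 0,"dz": 0,"twist": 0},{"dx": -12,"dy": 0,"dz": 0,"twist": 0}]'

```text
clock: 38.25
position: [0.616, -0.0678, 0.2128]
tool_rot: [2.251, 1.55, 0.68]
force: [1.1, -0.1, 0.6]
grip_width: 0.0514
```

```bash
python3 - <<'E'
from h import *
collar('w17.png',(.615,-.067),.104)
go(.4986,.2465,.21,.087)
E
```

```text
pred [311. 201.]
blob [310. 202.] [ 35  34 948] [ 0.6148 -0.0677  0.104 ]
t=38.30 pos [ 0.6149 -0.0681  0.2094] down [ 0.013  0.013 -1.   ] jaw -0.001 j7 -0.27 F [-0.5 -0.7 -1.7] w 0.0512
dx 0.20 dy -11.65 dz -31.45 twist -0.088 rows 8.0
```

View pics/w17.png

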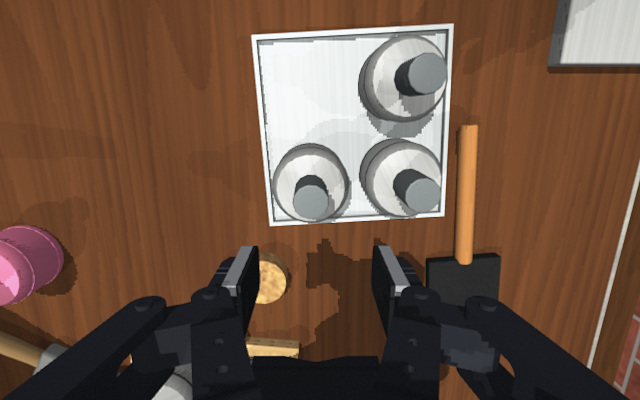

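C is back at (.615,-.068). A sits close to the return tray's rim, so I'll recentre it too.

```bash
python3 - <<'E'
from h import *
go(.455,-.302,.20,.0)
E
```

```text
t=38.30 pos [ 0.6149 -0.0681  0.2094] down [ 0.013  0.013 -1.   ] jaw -0.001 j7 -0.27 F [-0.5 -0.7 -1.7] w 0.0512
dx 0.42 dy -15.99 dz 23.41 twist -0.001 rows 6.8
```

Request:
arm_command --commands '[{"dx": 0.4,"dy": -16,"dz": 23.4,"twist": 0},{"dx": 0.4,"dy": -16,"dz": 23.4,"twist": 0},{"dx": 0.4,"dy": -16,"dz": 23.4,"twist": 0},{"dx": 0.4,"dy": -16,"dz": 23.4,"twist": 0},{"dx": 0.4,"dy": -16,"dz": 23.4,"twist": 0},{"dx": 0.4,"dy": -16,"dz": 23.4,"twist": 0},{"dx": 0.4,"dy": -16,"dz": 23.4,"twist": 0},{"dx": 0.4,"dy": -16,"dz": 23.4,"twist": 0},{"dx": 0.4,"dy": -16,"dz": 23.4,"twist": 0}]'

```text
clock: 39.05
position: [0.4535, -0.3035, 0.1995]
tool_rot: [2.385, 1.553, 0.81]
force: [0.3, 0.7, 0.8]
grip_width: 0.0513
```

```bash
python3 - <<'E'
from h import *
collar('w18.png',(.455,-.302),.108)
go(.455,-.303,.0885,.0)
E
```

```text
pred [315. 206.]
blob [315. 206.] [  38   35 1050] [ 0.4552 -0.3019  0.108 ]
t=39.10 pos [ 0.4546 -0.3021  0.1997] down [ 0.013  0.014 -1.   ] jaw -0.002 j7 0.20 F [ 0.6  0.2 -0.4] w 0.0517
dx 11.12 dy -0.10 dz 0.25 twist -0.002 rows 2.7
```

View pics/w18.png

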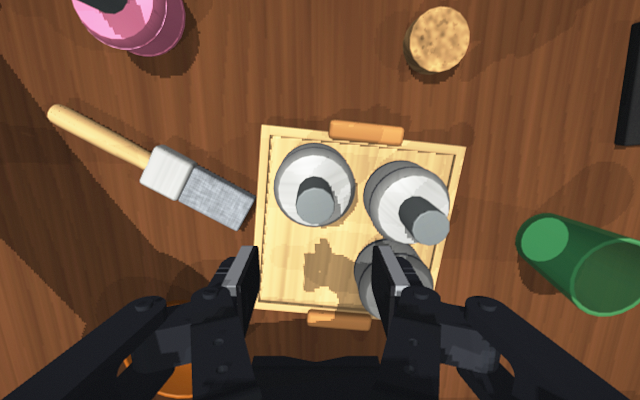

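Request:
arm_command --commands '[{"dx": 3,"dy": 0,"dz": 0.1,"twist": 0},{"dx": 6,"dy": 0,"dz": 0.1,"twist": 0},{"dx": 9,"dy": 0,"dz": 0.1,"twist": 0},{"dx": 11,"dy": 0,"dz": 0.1,"twist": 0},{"dx": 11,"dy": 0,"dz": 0.1,"twist": 0},{"dx": 11,"dy": 0,"dz": 0.1,"twist": 0}]'

```text
clock: 39.6
position: [0.4565, -0.3001, 0.0893]
tool_rot: [2.467, 1.551, 0.897]
force: [0.6, 0.1, -0.0]
grip_width: 0.051
```

Request:
arm_command --commands '[{"dx": 0,"dy": 0,"dz": 0,"twist": 0},{"dx": 0,"dy": 0,"dz": 0,"twist": 0},{"dx": 0,"dy": 0,"dz": 0,"twist": 0},{"dx": 0,"dy": 0,"dz": 0,"twist": 0}]' --grip 1

```text
clock: 39.93
position: [0.4572, -0.3003, 0.0905]
tool_rot: [2.367, 1.551, 0.796]
force: [-1.1, 1.8, 8.4]
grip_width: 0.0265
```

Request:
arm_command --commands '[{"dx": -1,"dy": 0,"dz": 0,"twist": 0},{"dx": -2.2,"dy": 0,"dz": 0,"twist": 0},{"dx": -2.2,"dy": -0.1,"dz": 0.6,"twist": 0},{"dx": -2.2,"dy": -0.2,"dz": 1.2,"twist": 0},{"dx": -2.2,"dy": -0.2,"dz": 1.2,"twist": 0},{"dx": -2.2,"dy": -0.2,"dz": 1.2,"twist": 0}]'

```text
clock: 40.43
position: [0.4544, -0.3133, 0.112]
tool_rot: [2.386, 1.551, 0.814]
force: [0.3, 0.2, -2.3]
grip_width: 0.0262
```

Request:
arm_command --commands '[{"dx": 1,"dy": 0,"dz": 0,"twist": 0},{"dx": 1.8,"dy": 0,"dz": 0,"twist": 0},{"dx": 2.2,"dy": 0,"dz": 0,"twist": 0},{"dx": 2.2,"dy": 0,"dz": 0,"twist": 0},{"dx": 2.2,"dy": 0,"dz": 0,"twist": 0}]'

```text
clock: 40.85
position: [0.4531, -0.3127, 0.0896]
tool_rot: [2.558, 1.553, 0.986]
force: [-13.5, 2.4, 20.9]
grip_width: 0.0262
```

Request:
arm_command --commands '[{"dx": 0,"dy": 0,"dz": 0,"twist": 0},{"dx": 0,"dy": 0,"dz": 0,"twist": 0},{"dx": 0,"dy": 0,"dz": 0,"twist": 0},{"dx": 0,"dy": 0,"dz": 0,"twist": 0}]' --grip -0.2

```text
clock: 41.18
position: [0.4532, -0.3124, 0.0891]
tool_rot: [2.574, 1.553, 1.003]
force: [1.2, 0.0, 0.4]
grip_width: 0.0512
```

Request:
arm_command --commands '[{"dx": -4,"dy": 0,"dz": 0,"twist": 0},{"dx": -8,"dy": 0,"dz": 0,"twist": 0},{"dx": -12,"dy": 0,"dz": 0,"twist": 0},{"dx": -12,"dy": 0,"dz": 0,"twist": 0}]'

```text
clock: 41.52
position: [0.4546, -0.3154, 0.2157]
tool_rot: [2.114, 1.551, 0.543]
force: [-0.4, -0.1, 0.8]
grip_width: 0.0509
```

```bash
python3 - <<'E'
from h import *
collar('w19.png',(.455,-.313),.108)
im=save('top','top19.png')
go(.4986,.2465,.21,.087)
E
```

```text
pred [312. 199.]
blob [311. 201.] [ 36  33 925] [ 0.454  -0.3152  0.108 ]
t=41.62 pos [ 0.4525 -0.3147  0.2103] down [ 0.012  0.013 -1.   ] jaw -0.001 j7 0.23 F [-0.3  0.1 -1.2] w 0.0512
dx 0.82 dy 4.54 dz -56.12 twist -0.088 rows 13.5
```

View pics/w19.png

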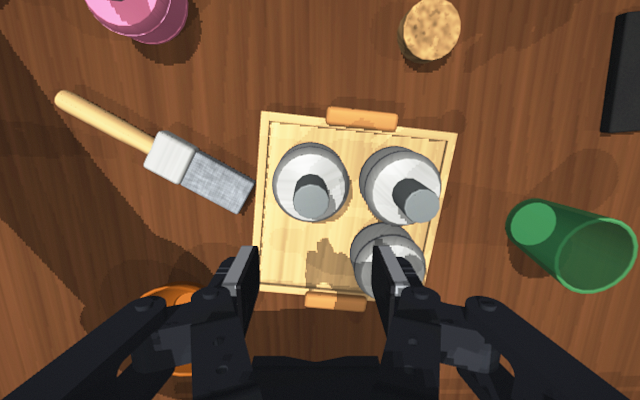

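View pics/top19.png

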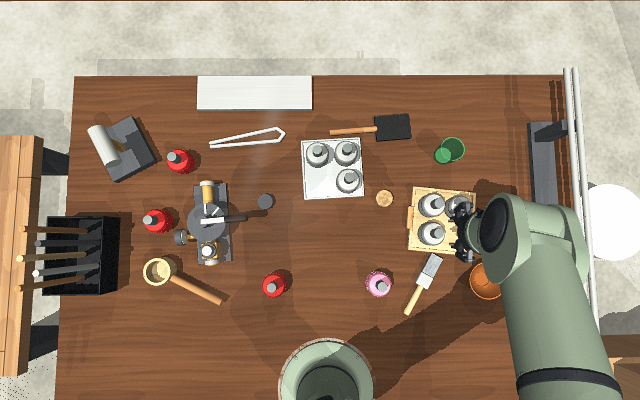

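All six stand upright in their trays and the lever is still shut. Now the lever.

Request:
arm_command --commands '[{"dx": 0,"dy": 4.5,"dz": -50,"twist": -0.088},{"dx": 0,"dy": 4.5,"dz": -50,"twist": -0.088},{"dx": 0,"dy": 4.5,"dz": -50,"twist": -0.088},{"dx": 0,"dy": 4.5,"dz": -50,"twist": -0.088},{"dx": 0,"dy": 4.5,"dz": -50,"twist": -0.088},{"dx": 0,"dy": 4.5,"dz": -50,"twist": -0.088},{"dx": 0,"dy": 4.5,"dz": -50,"twist": -0.088},{"dx": 0,"dy": 4.5,"dz": -50,"twist": -0.088},{"dx": 0,"dy": 4.5,"dz": -50,"twist": -0.088},{"dx": 0,"dy": 4.5,"dz": -50,"twist": -0.088},{"dx": 0,"dy": 4.5,"dz": -50,"twist": -0.088},{"dx": 0,"dy": 4.5,"dz": -50,"twist": -0.088}]'

```text
clock: 42.62
position: [0.4972, 0.1855, 0.216]
tool_rot: [2.383, 1.555, 0.9]
force: [0.6, -0.2, 0.4]
grip_width: 0.0514
```

```bash
python3 - <<'E'
from h import *
go(.4988,.2485,.21,.087)
E
```

```text
t=42.62 pos [0.4972 0.1855 0.216 ] down [ 0.01   0.012 -1.   ] jaw 0.087 j7 -0.72 F [ 0.6 -0.2  0.4] w 0.0514
dx 0.68 dy 0.70 dz -6.26 twist -0.000 rows 1.5
```

Request:
arm_command --commands '[{"dx": 0.7,"dy": 0.7,"dz": -3.5,"twist": 0},{"dx": 0.7,"dy": 0.7,"dz": -6.3,"twist": 0},{"dx": 0.7,"dy": 0.7,"dz": -6.3,"twist": 0},{"dx": 0.7,"dy": 0.7,"dz": -6.3,"twist": 0}]'

```text
clock: 42.95
position: [0.4975, 0.2505, 0.2082]
tool_rot: [2.515, 1.556, 1.034]
force: [0.4, -1.0, -0.3]
grip_width: 0.0514
```

```bash
python3 - <<'E'
from h import *
save('wrist','w20.png')
c=cam('wrist');print(proj(c,(.4993,.2474,.114)))
go(.4993,.2485,.093,.087)
E
```

```text
[314.60483248 208.97605214]
t=43.00 pos [0.4981 0.2489 0.2085] down [ 0.008  0.012 -1.   ] jaw 0.088 j7 -0.83 F [ 1.  -0.4 -1.1] w 0.0511
dx 11.55 dy 0.02 dz 0.18 twist 0.001 rows 2.8
```

View pics/w20.png

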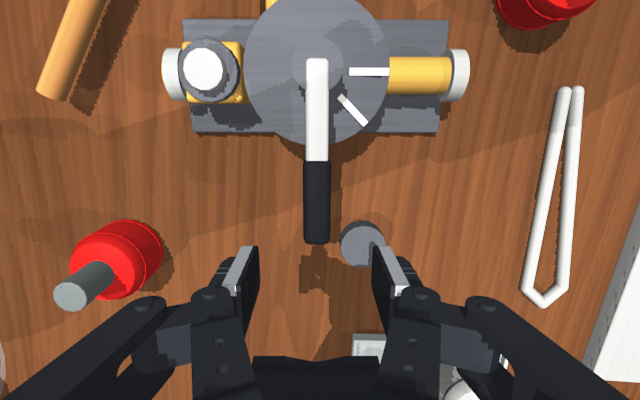

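Request:
arm_command --commands '[{"dx": 4,"dy": 0,"dz": 0.1,"twist": 0},{"dx": 8,"dy": 0,"dz": 0.1,"twist": 0},{"dx": 11.5,"dy": 0,"dz": 0.1,"twist": 0},{"dx": 11.5,"dy": 0,"dz": 0.1,"twist": 0},{"dx": 11.5,"dy": 0,"dz": 0.1,"twist": 0}]'

```text
clock: 43.42
position: [0.4985, 0.2481, 0.0928]
tool_rot: [2.599, 1.56, 1.116]
force: [0.2, 0.2, 0.8]
grip_width: 0.0512
```

Request:
arm_command --commands '[{"dx": 0,"dy": 0,"dz": 0,"twist": 0},{"dx": 0,"dy": 0,"dz": 0,"twist": 0},{"dx": 0,"dy": 0,"dz": 0,"twist": 0},{"dx": 0,"dy": 0,"dz": 0,"twist": 0},{"dx": 0,"dy": 0,"dz": 0,"twist": 0},{"dx": 0,"dy": 0,"dz": 0,"twist": 0}]' --grip 1 --squeeze 30

```text
clock: 43.92
position: [0.4995, 0.2481, 0.0946]
tool_rot: [2.43, 1.558, 0.946]
force: [-0.3, -2.3, 10.7]
grip_width: 0.0195
```

```bash
python3 - <<'E'
from h import *
lev(-np.array([.1,.2,.3,.4,.5,.6,.7,.785]))
E
```

```text
t 43.9167 pos [0.4995 0.2481 0.0946] r 0.0943 ang -1.481 jaw 0.087 valve by jaw -0.000 by pos 0.003 F [-0.3 -2.3 10.7] M [-0.44  0.38  0.06] w 0.019536568306865437 j7 -0.9494539088357411
-0.10 dy 0.95 dz 0.07
-0.20 dy 1.90 dz -0.08
-0.30 dy 2.82 dz -0.32
-0.40 dy 3.72 dz -0.65
-0.50 dy 4.57 dz -1.07
-0.60 dy 5.39 dz -1.57
-0.70 dy 6.15 dz -2.15
-0.79 dy 6.74 dz -2.70
```

Request:
arm_command --commands '[{"dx": 0,"dy": 0.95,"dz": -0.05,"twist": -0.1},{"dx": 0,"dy": 1.9,"dz": -0.2,"twist": -0.2},{"dx": 0,"dy": 2.8,"dz": -0.44,"twist": -0.3},{"dx": 0,"dy": 3.7,"dz": -0.76,"twist": -0.4},{"dx": 0,"dy": 4.5,"dz": -1.17,"twist": -0.5},{"dx": 0,"dy": 5.3,"dz": -1.66,"twist": -0.6},{"dx": 0,"dy": 6.1,"dz": -2.23,"twist": -0.7},{"dx": 0,"dy": 6.7,"dz": -2.78,"twist": -0.785},{"dx": 0,"dy": 6.7,"dz": -2.78,"twist": -0.785},{"dx": 0,"dy": 6.7,"dz": -2.78,"twist": -0.785},{"dx": 0,"dy": 6.7,"dz": -2.78,"twist": -0.785}]'

```text
clock: 44.83
position: [0.5647, 0.281, 0.0955]
tool_rot: [1.621, 1.557, 0.921]
force: [8.3, 5.2, -23.2]
grip_width: 0.0197
```

```bash
python3 - <<'E'
from h import *
lev([])
E
```

```text
t 44.8333 pos [0.5647 0.281  0.0955] r 0.0957 ang -0.692 jaw 0.870 valve by jaw 0.783 by pos 0.792 F [  8.3   5.2 -23.2] M [ 0.81 -1.41 -0.8 ] w 0.019696368185570218 j7 -0.22416970893660476
```

Valve is about 0.785. Release and lift.

Request:
arm_command --commands '[{"dx": 0,"dy": 0,"dz": 0,"twist": 0},{"dx": 0,"dy": 0,"dz": 0,"twist": 0},{"dx": 0,"dy": 0,"dz": 0,"twist": 0},{"dx": 0,"dy": 0,"dz": 0,"twist": 0},{"dx": 0,"dy": 0,"dz": 0,"twist": 0}]' --grip -0.2

```text
clock: 45.25
position: [0.5648, 0.2811, 0.096]
tool_rot: [1.594, 1.557, 0.894]
force: [-0.6, 0.6, -0.2]
grip_width: 0.0514
```

Request:
arm_command --commands '[{"dx": -4,"dy": 0,"dz": 0,"twist": 0},{"dx": -8,"dy": 0,"dz": 0,"twist": 0},{"dx": -12,"dy": 0,"dz": 0,"twist": 0},{"dx": -14,"dy": 0,"dz": 0,"twist": 0},{"dx": -14,"dy": 0,"dz": 0,"twist": 0},{"dx": -14,"dy": 0,"dz": 0,"twist": 0}]'

```text
clock: 45.75
position: [0.5639, 0.2796, 0.2373]
tool_rot: [1.512, 1.555, 0.811]
force: [1.0, -1.1, -0.7]
grip_width: 0.0511
```

```bash
python3 - <<'E'
from h import *
c=cam('wrist');im=save('wrist','w21.png')
a=save('top','top21.png'); b=save('side','side21.png')
go(.56,.28,.23)
hsv=cv2.cvtColor(im,cv2.COLOR_RGB2HSV)
m=((hsv[:,:,2]<70)).astype(np.uint8); m[245:]=0
n,l,s,ce=cv2.connectedComponentsWithStats(m)
for i in range(1,n):
    if s[i,4]>800:
        p=ray(c,*ce[i],.112); v=p[:2]-[.491,.342]; print(s[i],ce[i].round(),p.round(3),'valve',np.arctan2(v[1],v[0])-.087+np.pi/2,np.hypot(*v))
E
```

```text
t=45.90 pos [0.5632 0.2792 0.235 ] down [ 0.008  0.01  -1.   ] jaw 0.870 j7 -0.11 F [ 0.1 -0.  -0.6] w 0.0512
dx 0.50 dy -0.15 dz -0.30 twist 0.000 rows 0.1
[ 556    0   84  146 2710] [597.  70.] [0.627 0.499 0.112] valve 2.3401162999725607 0.20737826322813493
[ 302  146   27   78 1830] [314. 185.] [0.56  0.285 0.112] valve 0.7893430259963373 0.08927849347479308
```

View pics/w21.png

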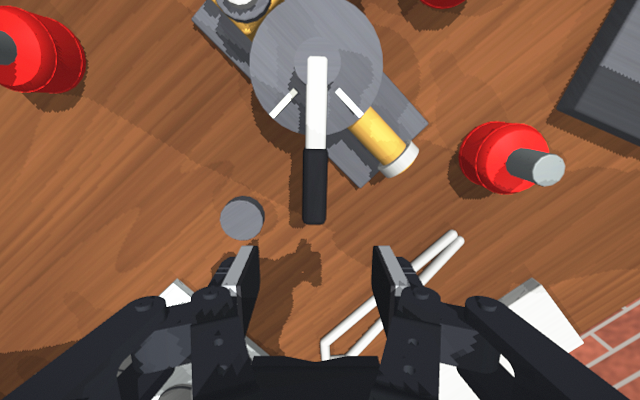

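View pics/top21.png

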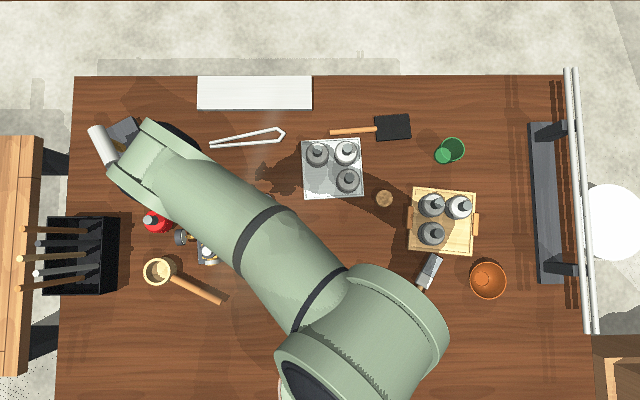

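View pics/side21.png

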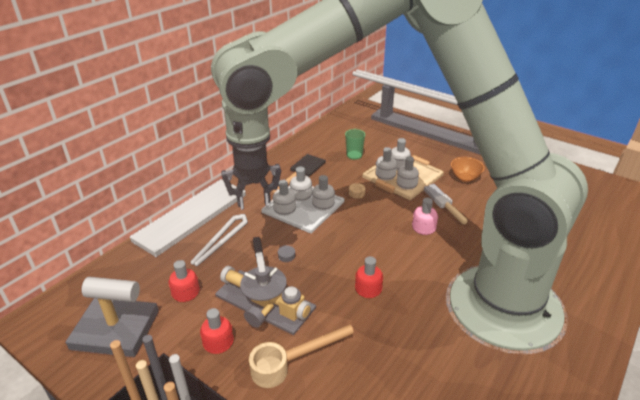

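The lever measures 0.789 rad and covers the half mark. All six cartridges still stand in their trays and the bystanders look unmoved. Handing in.

```bash
python3 -c "
from h import *
print(order.job_done())"
```

```text
the job is handed in; nothing more can be done
None
```

The job is handed in. By my own checks every step was met, but no verdict was reported.

- **Valve and bleed:** I swung the lever shut until it pressed about 38 N against its stop. I then pressed the button until it bottomed out; the wrist force peaked at about 80 N (limit 120 N).
- **Cartridges:** All six were present. Three lifted at about 7–8 N, so they are full and stand in the feed tray. Three lifted at about 2–3.6 N, so they are empty and stand in the return tray.
- **Corrections:** One full cartridge shifted about 12 mm toward the tray corner after I placed it, probably the announced knock. I set it back. I also recentred one empty that stood close to the return tray's rim. Last measured, both were about 45 mm or less from their tray centres along each side.
- **Final state:** The lever is at half open: 0.783 rad by the tool's angle and 0.789 rad in the last wrist picture. The last top and side pictures show all six cartridges upright, the bystanders where they were, and the arm clear of everything. The button is not clearly visible in those pictures; it was not touched after venting, and it looked up in a later wrist picture.
- **Disagreement:** After re-placing the two cartridges I checked them only with the wrist camera. It had differed from the top camera by about 3 mm at those spots.

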